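# Hang the eight-channel pipette on the pipette stand

## Robot

A 7-joint arm with a two-finger parallel gripper is mounted at the origin on a cart in front of the work surface, level with it; the furniture and walls round the work are solid. World frame = base frame: x ahead of the robot, y to its left, z up, the work surface at z = 0. Lengths are in m, angles in degrees, forces in N, time in s.
With the tool pointing down it reaches from about 0.35 to 0.9 m from the base axis. Payload 19.9 kg.
Tool frame: the origin (TCP) lies on the centre line of the jaws, within the pads' length; the fingertips stand 22 mm ahead of it and the grasp point (between the pads) lies 3 mm ahead of it; z points along the fingers, y is the line along which they close (so a half turn about z gives the same grasp; the last joint's range is limited). The gripper opens to 85 mm and grips with 20 to 120 N. Pads are 22 mm wide; open, the fingers measure 114 mm over their backs; the gripper's body (76 mm by 85 mm) begins 54 mm behind the grasp point. The pads swing forward as they close: fully open they stand 13 mm farther back than shut.
Start: joints at [-67.523, 23.915, -0.59, 92.452, 0.269, 63.638, -3.037], TCP at [0.263, 0.567, 0.232] pointing down, gripper open.
Joint ranges: [-161.28, 161.28], [-22.2, 115.67], [-73.04, 71.86], [3.21, 147.25], [-68.34, 248.33], [10.77, 114.83], [-161.83, 161.83]. Speed limits (degrees/s): [108.29, 108.29, 136.94, 136.94, 172.46, 172.46, 172.46].

## Interface

Orientations are given as a 3x3 rotation matrix whose columns are the frame's x, y, z axes.
In Python, from rig import observe, capture, camera_model, finish_job gives the robot as it stands.
- The arm moves only by the tool step_arm, never from a script. Its argument "increments" is a list of rows, each an object with "translation": the shift along the tool's x, y, z in mm, a list of three; "turn": the turn, a rotation vector about the tool's x, y, z in rad, a list of three; "claw": the opening in per cent of the stroke, from 0 (shut) to 100 (fully open). In form: [{"translation": [dx, dy, dz], "turn": [ax, ay, az], "claw": claw}, ...]. A call has 1 to 12 rows; each row shifts and turns the commanded pose from where the row before left it, along the tool's axes as they then stand; what a row does not reach is not made up. A row lasts 1/12 s, in which the tool goes at most 41.7 mm and 7.16 degrees, less where a joint would pass 70% of its speed; a pose out of reach is approached as far as the arm can. A call is refused whole if a number of a shift passes 41.7 or a number of a turn 0.125, either way. A call with a gripper value outside its range is refused whole. The fingers move at their own pace and stop on an object; "force" is the grip in N (left out, the last holds). Time passes only in rows, so rows that do not move let the fingers close. It gives the time, the measured TCP pose, the force, the opening and the grip force at its end, in the units of the state.
- observe(): the state, without advancing time (a new reading comes with each control period).
- capture(name): name is "scene" or "side" or "wrist"; returns the picture (480x640x3 uint8, red, green, blue); there is no depth.
- camera_model(name): a dict with "fx", "fy", "cx", "cy" (pixels), "xyz" and "orientation" of the camera in the world. Camera axes: x right, y down, z forward; pixel columns grow to the right and rows downward; lengths in m; the calibration is good to about 2 mm. The wrist camera is an equidistant fisheye: a pixel r from the principal point sees the ray r / f radians off the axis. A picture is of the moment at which its call begins: read the wrist's pose just before it. camera_model takes no time and is no camera call; for the wrist camera it gives the pose at the moment of the call.
- finish_job(): hands the job in; it is judged then, once.
The state is a dict: "time": time; "joints": joint angles; "qd": joint speeds; "effort": joint torques, N m; "tcp_pos": TCP position; "tool_rot": TCP orientation; "wrist_force": force on the tool from outside, world axes, zero at the start; "torque": the same for the moment, N m; "gripper_width": opening from 0.0 (shut) to 1.0 (fully open); "grip_force": force on a finger pad.
Only numpy, scipy, OpenCV 4.12 (cv2) and the standard library are available. Lean on these libraries where they do the work, as an engineer would, in place of code of your own. Each camera call takes 0.05 s, during which the arm holds its last target. There are 200 camera calls.

## Task

Put the eight-channel pipette away: turn the head of the pipette stand by its top knob until its empty hook faces the robot's side of the bench, then take the pipette from its slanted cradle and hang it upright in that hook, sliding its neck in from the open side and letting its collar down fully behind the hook's two upturned tips. The three pipettes already on the stand must stay on their hooks, and nothing else on the bench may be pushed about.

Things in the scene. Friction and masses are not known exactly. Their poses are not given: they have to be found in the camera images.
- multi_grip (a point): Mid-handle of the eight-channel pipette (loose, white and grey, 202 mm long, 160 g; the only one with a broad nozzle head). Its axes: z up along it to the push button, y along the nozzle row, x to its plain back. Handle 28 (x) by 26 mm (y), flat-sided, from 44 below to 40 mm above here; button top 62 mm above; a 14 mm wide finger rest sticks out 22 mm to -x, 33 mm above.
- multi_collar (a point): Centre of the underside of that pipette's flat collar (30 mm in x, 36 mm in y, 6 mm thick), 50 mm below multi_grip along it; same axes. Below it: round neck (16 mm diameter, 28 mm long), then the nozzle head (28 mm in x, 96 mm in y) from 28 to 70 mm below, nozzles to 90 mm below.
- cradle_mark (a point): On the bench under the cradle, a fixed grey slanted rest, foot 140 x 116 x 10 mm; x to its back. The pipette leans in it, button away from the robot, 0.66 rad (38 deg) from vertical, collar underside 105 mm above here: head ends on ledges between low side walls (2 mm play), back on an 18 mm wide spine (top 156 mm up; lift clear before swinging). Front, top and handle sides are open; lifts straight up.
- front_point (a point): Fixed point of the pipette stand, 125 mm above the bench, 85 mm in front (robot's side, world -x) of the head's turning axis: where hook_seat comes when the empty hook faces the robot's side squarely. The stand's round foot, 161 mm across, is fixed.
- knob (a point): Middle of the grey bar knob on top of the stand's turning head, on its axis, 217 mm above the bench; 46 long, 16 thick, 34 mm tall. Axes: the head's, z up. The bar lies half-way between the head's +x and +y; pinch it across. The head turns without detents, light friction (0.06 N m), and stays put. Start: empty hook 0.6 to 1.4 rad off the robot's side; turn the head clockwise seen from above.
- hook_seat (a point): Seat of the empty hook, at the head's -x, 85 mm from the axis, 125 mm above the bench; head's axes. A level fork, 8 mm thick, top at this height, open outward (-x); 22 mm gap, its closed end 11 mm inward; each prong has a tip upturned 8 mm at 18 to 24 mm outward, flaring on to 36 mm. Hung up: collar underside here, neck in the gap, pipette axes parallel to the head's.
- single_0_collar (a point): Centre of the underside of the collar of the single-channel pipette hanging on the hook at the head's -y; loose, 206 mm long, handle 28 x 25 mm, button top 237 mm above the bench, 85 mm from the turning axis.
- single_1_collar (a point): The same for the single-channel pipette on the hook at the head's +x.
- single_2_collar (a point): The same for the single-channel pipette on the hook at the head's +y.
- low_rack: Empty cream-white five-place tube rack, 24 x 129 x 58 mm, loose, a bystander in front of the stand; origin at the centre of its underside, long side along y.
- dropper: Dropper bottle, 41 mm diameter, 108 mm tall, loose, a bystander; origin at the centre of its underside.
- rack_r0: Grey five-place rack holding tubes, 24 x 129 x 107 mm, loose, a bystander behind the cradle; origin at the centre of its underside.
Mind the look-alikes: they are no part of the job. Leave any red look-alike of the part that bears front_point alone.

How it is judged (in metres and radians):
On the way, in this order (a step that is already met when the one before it is completed fails the run):
1. the empty hook is turned to face the robot's side of the bench (horizontal distance between hook_seat and front_point below 0.03 m), for 0.3 s.
2. the eight-channel pipette hangs in that hook (distance between multi_collar and hook_seat below 0.008 m and angle between multi_collar's own z axis and vertical below 0.1 rad), for 0.3 s.
At the end, for the whole second after the job is handed in: The empty hook is within 30 mm of facing the robot's side squarely; the eight-channel pipette hangs in it, released, upright within 6 degrees, collar within 8 mm of the hook seat; the three other pipettes still hang upright on their hooks (all of step 2 and horizontal distance between hook_seat and front_point below 0.03 m and height (world z) of each of single_0_collar, single_1_collar, single_2_collar above 0.115 m and angle between each of single_0_collar, single_1_collar, single_2_collar's own z axis and vertical below 0.12 rad); the robot touches nothing.
It fails at once if a pipette falls from the stand (height (world z) of any of single_0_collar, single_1_collar, single_2_collar below 0.1 m).
It fails at once if the eight-channel pipette is dropped on the bench (height (world z) of multi_grip below 0.06 m).
It fails at once if a bystander is pushed more than 30 mm (distance of any of low_rack, dropper, rack_r0 from where it was at the start of the episode above 0.03 m).
It also fails if it takes over 61 s, if anything falls off the work surface, if the arm or the gripper's body presses on something with over 40 N, if the wrist force passes 120 N, or if a joint passes its speed limit or range.

## Working session

There is one attempt and no reset: what is moved stays moved. The work goes in short steps, Python scripts to look and compute and a tool call to move; the robot and the scene stay as the last step left them, time stands still between calls to the robot, and variables do not carry over. Pictures are saved under pics/ and viewed, at most 10 in all, crops included, and the job is handed in when it is done.

Besides the shell and the picture viewer there is one more tool, called as a command line: name --argument value ..., lists and objects as JSON in quotes. step_arm: Moves the arm, as the interface text tells. Its arguments: {"type":"object","properties":{"increments":{"type":"array"},"force":{"type":"number"}},"required":["increments"]}

```bash
mkdir -p pics; ls; python3 - <<'E'
from rig import *
import cv2,numpy as np
for n in("scene","side"):
    im=capture(n); cv2.imwrite(f"pics/{n}0.png",im[...,::-1]); m=camera_model(n); print(n,{k:np.round(v,4).tolist() for k,v in m.items()})
s=observe(); print(s)
E
```

```text
pics
scene {'fx': 478.6779, 'fy': 478.6779, 'cx': 316.3718, 'cy': 239.1314, 'xyz': [0.0481, -0.5466, 0.7409], 'orientation': [[0.7944, -0.3446, 0.5002], [-0.6074, -0.4533, 0.6523], [0.002, -0.822, -0.5695]]}
side {'fx': 552.1417, 'fy': 552.1417, 'cx': 315.9621, 'cy': 248.8658, 'xyz': [0.4467, -0.9267, 0.6797], 'orientation': [[0.9929, -0.0541, 0.1063], [-0.1193, -0.4364, 0.8918], [-0.0018, -0.8981, -0.4398]]}
{'time': 0.1, 'joints': array([-67.52334293,  23.94776488,  -0.59213063,  92.48102241,
         0.27051319,  63.63887705,  -3.036838  ]), 'qd': array([-0.03100228, -0.03984924,  0.00948674, -0.00369256,  0.00476177,
       -0.0343746 ,  0.03319909]), 'effort': array([ 1.05902138e-03, -8.65819073e+01,  6.80560581e-01, -4.35633123e+01,
        1.92197144e-02,  4.99974019e-03, -1.21031148e-04]), 'tcp_pos': array([0.26256227, 0.56683149, 0.23169615]), 'tool_rot': array([[-9.07396887e-01,  4.20274588e-01, -3.99092837e-04],
       [ 4.20274767e-01,  9.07396242e-01, -1.08626424e-03],
       [-9.43939159e-05, -1.15340144e-03, -9.99999330e-01]]), 'wrist_force': array([0.23418745, 0.04466246, 0.08038434]), 'torque': array([-0.05798028,  0.02499593, -0.06232387]), 'grip_force': 0.0, 'gripper_width': 0.9981165975905951}
```

View pics/scene0.png

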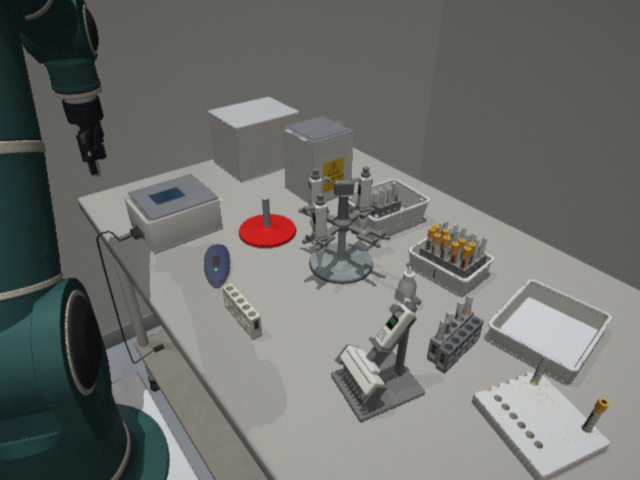

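View pics/side0.png

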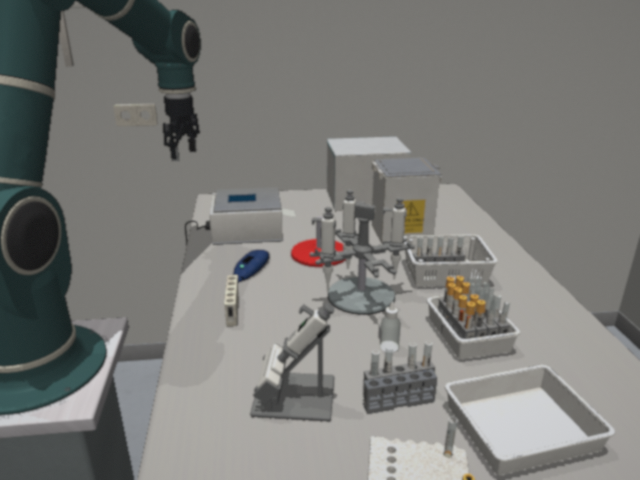

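The scene view shows the grey stand foot (341,262) with its knob (345,187), and the cradle with the eight-channel pipette (378,350). The side view has the same stand knob at (365,212) and the cradle at (295,370). Possible confusions are the red disc with a post (268,230), a look-alike of the stand to leave alone, and the three single pipettes (316,185), (365,180) and (320,215). The only pipette with a broad head is in the cradle. I'll check with a close crop.

```bash
python3 - <<'E'
import cv2,numpy as np
a=cv2.imread("pics/scene0.png");b=cv2.imread("pics/side0.png")
def c(i,x,y,w=100,h=75,k=4): 
    return cv2.resize(i[y:y+h*2//1,x:x+w],None,fx=k,fy=k,interpolation=cv2.INTER_CUBIC)
A=cv2.resize(a[160:290,290:400],(508,600),interpolation=3)
P=np.hstack([cv2.resize(a[160:285,290:400],(400,455),interpolation=3),cv2.resize(b[185:310,310:420],(400,455),interpolation=3)])
cv2.imwrite("pics/c1.png",P)
P=np.hstack([cv2.resize(a[295:420,325:435],(400,455),interpolation=3),cv2.resize(b[295:420,240:350],(400,455),interpolation=3)])
cv2.imwrite("pics/c2.png",P)
E
```

```text
(no output)
```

View pics/c1.png

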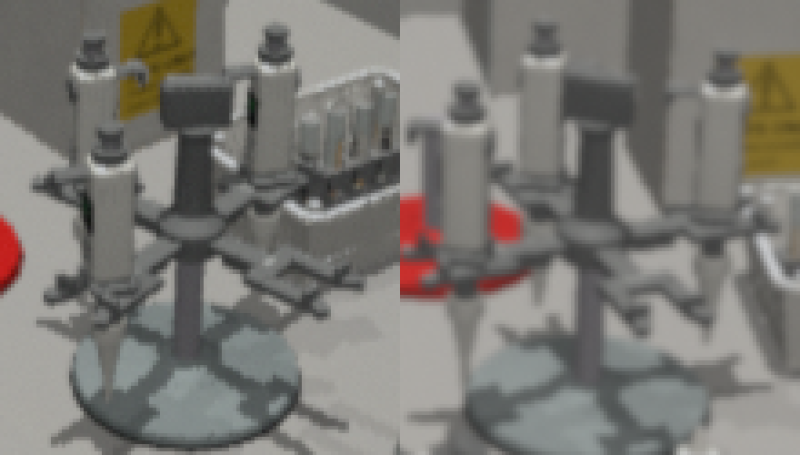

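View pics/c2.png

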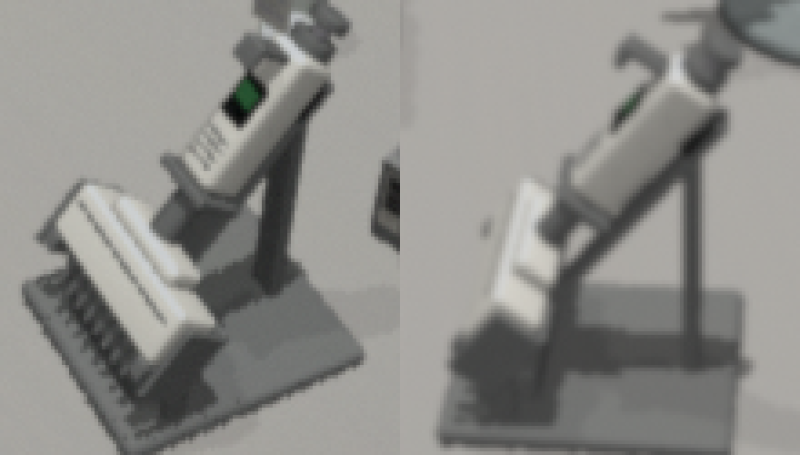

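```bash
cat > h.py <<'E'
import numpy as np,cv2
from rig import *
def ray(n,uv,m=None):
    m=m or camera_model(n); x=(uv[0]-m['cx'])/m['fx']; y=(uv[1]-m['cy'])/m['fy']; d=np.array([x,y,1.])
    if n=='wrist':
        r=np.hypot(x,y); d=np.array([x/r*np.sin(r),y/r*np.sin(r),np.cos(r)]) if r>1e-9 else np.array([0,0,1.])
    d=np.array(m['orientation'])@d; return np.array(m['xyz']),d/np.linalg.norm(d)
def onz(n,uv,z,m=None):
    o,d=ray(n,uv,m); return o+d*(z-o[2])/d[2]
def tri(rs):
    A=sum(np.eye(3)-np.outer(d,d) for o,d in rs); b=sum((np.eye(3)-np.outer(d,d))@o for o,d in rs)
    p=np.linalg.solve(A,b); return p,[float(np.linalg.norm((np.eye(3)-np.outer(d,d))@(p-o))) for o,d in rs]
def proj(n,p,m=None):
    m=m or camera_model(n); q=np.array(m['orientation']).T@(np.array(p)-m['xyz'])
    if n=='wrist':
        th=np.arctan2(np.hypot(q[0],q[1]),q[2]); h=np.hypot(q[0],q[1]); return np.array([m['cx']+m['fx']*th*q[0]/h,m['cy']+m['fy']*th*q[1]/h])
    return np.array([m['cx']+m['fx']*q[0]/q[2],m['cy']+m['fy']*q[1]/q[2]])
E
python3 - <<'E'
from h import *
np.set_printoptions(precision=4,suppress=True)
S=lambda u,v,x=290,y=160:(x+u/3.636,y+v/3.64)
T=lambda u,v,x=310,y=185:(x+(u-400)/3.636,y+v/3.64)
def t(nm,a,b): print(nm,*tri([ray('scene',a),ray('side',b)]))
t('knob',S(195,103),T(600,97))
for a,b in(((108,130),(467,88)),((92,40),(543,28)),((272,30),(725,58))): t('but',S(*a),T(*b))
for uv in((25,290),(130,450),(362,355)): print('foot sc',onz('scene',S(*uv,325,295),.008))
for uv in((440,440),(740,447),(742,292)): print('foot si',onz('side',T(*uv,240,295),.008))
print('disc',onz('scene',S(185,370),.01),onz('side',T(588,410),.01))
t('headTL',S(95,190,325,295),T(525,185,240,295))
t('collarL',S(165,157,325,295),T(567,160,240,295))
t('button',S(325,20,325,295),T(715,50,240,295))
t('low',(228,290),(232,280)); 
print('lowrack top',onz('scene',(240,307),.058),onz('side',(232,300),.03),'dropper',onz('scene',(405,303),.0),onz('side',(390,350),0),'r0',onz('scene',(455,362),0.02),onz('side',(400,395),0.02))
E
```

```text
knob [0.6876 0.1844 0.2143] [0.0024912633579405557, 0.0024912633579405557]
but [0.6031 0.165  0.2324] [0.002320852674989435, 0.0023208526749894307]
but [0.6664 0.2641 0.2316] [0.0013870865822147938, 0.001387086582214752]
but [0.7709 0.2062 0.2293] [0.0004403994553566155, 0.0004403994553566244]
foot sc [ 0.4395 -0.0859  0.008 ]
foot sc [ 0.4195 -0.1908  0.008 ]
foot sc [ 0.5494 -0.2211  0.008 ]
foot si [ 0.4213 -0.1959  0.008 ]
foot si [ 0.5607 -0.2176  0.008 ]
foot si [ 0.5783 -0.1065  0.008 ]
disc [0.6788 0.1745 0.01  ] [0.6837 0.161  0.01  ]
headTL [ 0.468  -0.1043  0.0825] [0.0011546920736539834, 0.0011546920736540812]
collarL [ 0.4881 -0.131   0.1149] [0.0007879123673443719, 0.0007879123673444359]
button [ 0.5547 -0.1619  0.1905] [0.001367640392312367, 0.0013676403923124263]
low [0.3842 0.2113 0.0477] [0.002002640369467284, 0.002002640369467426]
lowrack top [0.3711 0.1349 0.058 ] [0.3849 0.1541 0.03  ] dropper [ 0.7045 -0.0234  0.    ] [ 0.7047 -0.0319  0.    ] r0 [ 0.6414 -0.2138  0.02  ] [ 0.6833 -0.1888  0.02  ]
```

```bash
cat >> h.py <<'E'
from scipy.spatial.transform import Rotation as Ro
from scipy.optimize import least_squares
import math
np.set_printoptions(precision=4,suppress=True)
def rows(p1,R1,p0=None,R0=None,vmax=35,wmax=.1,n=None):
    s=observe(); p0=s['tcp_pos'] if p0 is None else np.array(p0); R0=s['tool_rot'] if R0 is None else R0
    w=Ro.from_matrix(R0.T@R1).as_rotvec(); d=R0.T@(np.array(p1)-p0)*1000
    n=n or max(1,math.ceil(max(np.abs(d).max()/vmax,np.abs(w).max()/wmax)))
    Rs=Ro.from_rotvec(w/n).as_matrix(); A=sum(np.linalg.matrix_power(Rs,k) for k in range(n))
    print(n,'rows of',np.round(np.linalg.solve(A,d),1).tolist(),np.round(w/n,4).tolist())
def down(yaw): # tool z down, tool y at yaw deg
    y=np.array([np.cos(np.radians(yaw)),np.sin(np.radians(yaw)),0]); z=np.array([0,0,-1.]); return np.c_[np.cross(y,z),y,z]
E
python3 - <<'E'
from h import *
S=lambda u,v,x=290,y=160:(x+u/3.636,y+v/3.64)
T=lambda u,v,x=310,y=185:(x+(u-400)/3.636,y+v/3.64)
P=[]
for k,(a,b) in enumerate((((108,130),(467,88)),((92,40),(543,28)),((272,30),(725,58)))): P+=[('scene',S(*a),k),('side',T(*b),k)]
P+=[('scene',S(195,103),9),('side',T(600,97),9),('scene',S(305,285),8),('side',T(640,310),8)]
M={n:camera_model(n) for n in('scene','side')}
def f(v):
    r=[]
    for n,uv,k in P:
        if k==9:q=[v[0],v[1],.217]
        elif k==8:q=[v[0]+.112*np.cos(v[2]-np.pi),v[1]+.112*np.sin(v[2]-np.pi),.125]
        else:
            t=v[2]+[-np.pi/2,np.pi,0][0]*0+[ np.pi/2,0,-np.pi/2][k]; q=[v[0]+.085*np.cos(t),v[1]+.085*np.sin(t),.234]
        r+=list(proj(n,q,M[n])-uv)
    return np.array(r)
for t0 in(1.4,1.9):
    s=least_squares(f,[.687,.185,t0]); print(s.x,np.degrees(s.x[2]),s.cost,np.round(s.fun,1))
hx=np.degrees(s.x[2]); print('head x yaw',hx)
rows([.263,.567,.36],down(65.1)); rows([s.x[0],s.x[1],.36],down(hx-45),[.263,.567,.36],down(65.1))
E
```

```text
[0.6825 0.1835 1.7238] 98.76451343560386 38.38373633028123 [-3.1 -2.1 -2.9 -0.6  0.3 -2.4  0.9 -1.   1.5 -0.  -0.8 -0.1 -1.2 -1.3
 -2.6  0.2  4.5  1.3  3.1  1.6]
[0.6825 0.1835 1.7238] 98.76454765660347 38.383736329673305 [-3.1 -2.1 -2.9 -0.6  0.3 -2.4  0.9 -1.   1.5 -0.  -0.8 -0.1 -1.2 -1.3
 -2.6  0.2  4.5  1.3  3.1  1.6]
head x yaw 98.76454765660347
4 rows of [-0.1, 0.1, -32.1] [-0.0003, 0.0, 0.0002]
16 rows of [-34.8, -7.5, 0.0] [0.0, 0.0, 0.0124]
```

step_arm --increments '[{"translation": [0,0,-32],"turn": [0,0,0],"claw": 100},{"translation": [0,0,-32],"turn": [0,0,0],"claw": 100},{"translation": [0,0,-32],"turn": [0,0,0],"claw": 100},{"translation": [0,0,-32],"turn": [0,0,0],"claw": 100},{"translation": [-35,-7.5,0],"turn": [0,0,0.0124],"claw": 80},{"translation": [-35,-7.5,0],"turn": [0,0,0.0124],"claw": 60},{"translation": [-35,-7.5,0],"turn": [0,0,0.0124],"claw": 60},{"translation": [-35,-7.5,0],"turn": [0,0,0.0124],"claw": 60},{"translation": [-35,-7.5,0],"turn": [0,0,0.0124],"claw": 60},{"translation": [-35,-7.5,0],"turn": [0,0,0.0124],"claw": 60},{"translation": [-35,-7.5,0],"turn": [0,0,0.0124],"claw": 60},{"translation": [-35,-7.5,0],"turn": [0,0,0.0124],"claw": 60}]'

```text
time: 1.1
tcp_pos: [0.4848, 0.3839, 0.3601]
tool_rot: [[-0.861, 0.509, -0.0], [0.509, 0.861, -0.0], [0.0, -0.0, -1.0]]
wrist_force: [-0.2, 0.4, 0.2]
gripper_width: 0.597
grip_force: 0.0
```

step_arm --increments '[{"translation": [-35,-7.5,0],"turn": [0,0,0.0124],"claw": 60},{"translation": [-35,-7.5,0],"turn": [0,0,0.0124],"claw": 60},{"translation": [-35,-7.5,0],"turn": [0,0,0.0124],"claw": 60},{"translation": [-35,-7.5,0],"turn": [0,0,0.0124],"claw": 60},{"translation": [-35,-7.5,0],"turn": [0,0,0.0124],"claw": 60},{"translation": [-35,-7.5,0],"turn": [0,0,0.0124],"claw": 60},{"translation": [-35,-7.5,0],"turn": [0,0,0.0124],"claw": 60},{"translation": [-35,-7.5,0],"turn": [0,0,0.0124],"claw": 60},{"translation": [0,0,0],"turn": [0,0,0],"claw": 60},{"translation": [0,0,0],"turn": [0,0,0],"claw": 60}]'

```text
time: 1.93
tcp_pos: [0.6866, 0.1801, 0.3592]
tool_rot: [[-0.805, 0.594, -0.001], [0.594, 0.805, -0.001], [0.0, -0.002, -1.0]]
wrist_force: [-0.7, 1.2, -0.1]
gripper_width: 0.599
grip_force: 0.0
```

```bash
python3 - <<'E'
from h import *
s=observe();m=camera_model('wrist');im=capture('wrist');cv2.imwrite('pics/w1.png',im[...,::-1])
print(s['time'],s['joints'],s['tcp_pos'],s['tool_rot'],s['gripper_width']);print(m)
for q in([.6825,.1835,.234],[.6825,.1835,.36-.03]): print(proj('wrist',q,m))
E
```

```text
1.9333 [-26.3019  29.5524  14.8523  68.8672  -7.2627  82.5514  41.2258] [0.6866 0.1801 0.3592] [[-0.8047  0.5937 -0.0012]
 [ 0.5937  0.8047 -0.0014]
 [ 0.0001 -0.0018 -1.    ]] 0.5992860840599905
{'fx': 371.64829954431775, 'fy': 371.64829954431775, 'cx': 329.1896721605105, 'cy': 241.5176210599388, 'xyz': array([0.6279, 0.2253, 0.5006]), 'orientation': array([[ 0.5939,  0.7707,  0.2308],
       [ 0.8046, -0.5683, -0.1724],
       [-0.0017,  0.2881, -0.9576]])}
[328.2071 226.7157]
[327.3791 275.303 ]
```

View pics/w1.png

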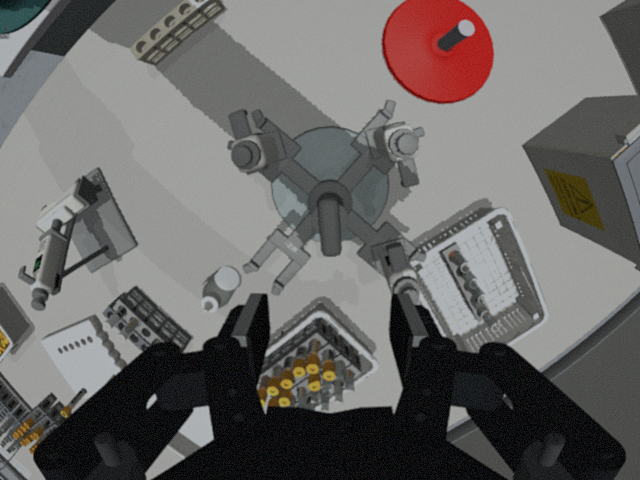

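The wrist view shows the knob bar at about (329,224) running straight up the picture. The single buttons are at (247,152), (404,142) and (404,285), the empty fork at (278,262), and the cradle pipette at left with its button at (39,299).

```bash
python3 - <<'E'
from h import *
m=camera_model('wrist')
b=[onz('wrist',uv,.237,m) for uv in((247,153),(404,142),(404,285))]
for q in b: print('but',q)
c=(b[0]+b[2])/2; print('axis?',c)
for q in b: print(np.degrees(np.arctan2(*(q-c)[1::-1])),np.linalg.norm((q-c)[:2]))
print('knob',onz('wrist',(329.5,223),.234,m)); a=onz('wrist',(329,195),.234,m)-onz('wrist',(330,252),.234,m);print('bar',a,np.degrees(np.arctan2(a[1],a[0])))
for uv in((247,266),(277,289)): print('tips',onz('wrist',uv,.133,m))
ct=tri([ray('scene',(325+325/3.636,295+20/3.64)),ray('side',(240+315/3.636,295+50/3.64)),ray('wrist',(39,299),m)]);print('button',ct)
for uv in((135,48),(223,10)): print('lowrack',onz('wrist',uv,.058,m))
print('red',onz('wrist',(440,45),.01,m),'dropper',onz('wrist',(226,280),.108,m))
E
```

```text
but [0.6026 0.1716 0.237 ]
but [0.6626 0.2664 0.237 ]
but [0.754 0.206 0.237]
axis? [0.6783 0.1888 0.237 ]
-167.17612726525587 0.077665074865687
101.41251358479434 0.07922026410090645
12.823872734744095 0.0776650748656871
knob [0.68  0.188 0.234]
bar [-0.0356  0.0252  0.    ] 144.70304186892747
tips [0.6857 0.0738 0.133 ]
tips [0.7257 0.0835 0.133 ]
button (array([ 0.5557, -0.1575,  0.1865]), [0.0030250470328876803, 0.002196514768564992, 0.0027522596411565002])
lowrack [0.3767 0.1003 0.058 ]
lowrack [0.4211 0.2176 0.058 ]
red [0.6122 0.4207 0.01  ] dropper [0.6882 0.0311 0.108 ]
```

```bash
python3 - <<'E'
from h import *
rows([.6805,.187,.227],down(56),vmax=25)
E
```

```text
6 rows of [1.2, 0.2, 22.1] [-0.0001, -0.0001, -0.0066]
```

step_arm --increments '[{"translation": [1.2,0.2,22],"turn": [0,0,-0.0066],"claw": 60},{"translation": [1.2,0.2,22],"turn": [0,0,-0.0066],"claw": 60},{"translation": [1.2,0.2,22],"turn": [0,0,-0.0066],"claw": 60},{"translation": [1.2,0.2,22],"turn": [0,0,-0.0066],"claw": 60},{"translation": [1.2,0.2,22],"turn": [0,0,-0.0066],"claw": 60},{"translation": [1.2,0.2,22],"turn": [0,0,-0.0066],"claw": 60},{"translation": [0,0,0],"turn": [0,0,0],"claw": 0},{"translation": [0,0,0],"turn": [0,0,0],"claw": 0},{"translation": [0,0,0],"turn": [0,0,0],"claw": 0},{"translation": [0,0,0],"turn": [0,0,0],"claw": 0},{"translation": [0,0,0],"turn": [0,0,0],"claw": 0},{"translation": [0,0,0],"turn": [0,0,0],"claw": 0}]' --force 20

```text
time: 2.98
tcp_pos: [0.6785, 0.1863, 0.2293]
tool_rot: [[-0.829, 0.559, -0.005], [0.559, 0.829, -0.002], [0.003, -0.004, -1.0]]
wrist_force: [-23.0, -9.2, 3.0]
gripper_width: 0.18
grip_force: 19.9
```

step_arm --increments '[{"translation": [1,-2,0],"turn": [0,0,0],"claw": 0},{"translation": [0,0,0],"turn": [0,0,0.04],"claw": 0},{"translation": [0,0,0],"turn": [0,0,0.08],"claw": 0},{"translation": [0,0,0],"turn": [0,0,0.08],"claw": 0},{"translation": [0,0,0],"turn": [0,0,0.08],"claw": 0},{"translation": [0,0,0],"turn": [0,0,0.08],"claw": 0},{"translation": [0,0,0],"turn": [0,0,0.08],"claw": 0}]'

```text
time: 3.57
tcp_pos: [0.6801, 0.1883, 0.2295]
tool_rot: [[-0.51, 0.86, 0.005], [0.86, 0.51, 0.002], [-0.001, 0.005, -1.0]]
wrist_force: [18.3, 8.2, -18.1]
gripper_width: 0.18
grip_force: 20.7
```

step_arm --increments '[{"translation": [0.3,1,0],"turn": [0,0,0.08],"claw": 0},{"translation": [0,0,0],"turn": [0,0,0.08],"claw": 0},{"translation": [0,0,0],"turn": [0,0,0.08],"claw": 0},{"translation": [0,0,0],"turn": [0,0,0.08],"claw": 0},{"translation": [0,0,0],"turn": [0,0,0.08],"claw": 0},{"translation": [0,0,0],"turn": [0,0,0.08],"claw": 0},{"translation": [0,0,0],"turn": [0,0,0.08],"claw": 0},{"translation": [0,0,0],"turn": [0,0,0.08],"claw": 0}]'

```text
time: 4.23
tcp_pos: [0.6839, 0.1898, 0.2299]
tool_rot: [[0.103, 0.995, 0.012], [0.995, -0.104, 0.003], [0.004, 0.012, -1.0]]
wrist_force: [51.7, 12.8, -32.2]
gripper_width: 0.178
grip_force: 29.7
```

```bash
python3 - <<'E'
from h import *
s=observe();R=s['tool_rot'];print(s['tcp_pos'],s['joints'],np.degrees(np.arctan2(R[1,1],R[0,1])),s['wrist_force'])
E
```

```text
[0.6839 0.1898 0.2299] [-35.1964  34.6476  26.7906  80.2086 -16.0347  68.1696 -12.6704] -5.941553766935585 [ 51.7096  12.7778 -32.1681]
```

step_arm --increments '[{"translation": [0.5,2,0],"turn": [0,0,0],"claw": 0},{"translation": [0.5,2,0],"turn": [0,0,0],"claw": 0},{"translation": [0,0,0],"turn": [0,0,0],"claw": 0}]'

```text
time: 4.48
tcp_pos: [0.685, 0.1891, 0.23]
tool_rot: [[0.101, 0.995, 0.004], [0.995, -0.101, 0.001], [0.002, 0.004, -1.0]]
wrist_force: [12.6, 4.6, -10.6]
gripper_width: 0.176
grip_force: 20.5
```

step_arm --increments '[{"translation": [0,0.3,0],"turn": [0,0,0.074],"claw": 0},{"translation": [0,0.3,0],"turn": [0,0,0.074],"claw": 0},{"translation": [0,0.3,0],"turn": [0,0,0.074],"claw": 0},{"translation": [0,0,0],"turn": [0,0,0.074],"claw": 0},{"translation": [0,0,0],"turn": [0,0,0.074],"claw": 0},{"translation": [0,0,0],"turn": [0,0,0.074],"claw": 0},{"translation": [0,0,0],"turn": [0,0,0.074],"claw": 0},{"translation": [0,0,0],"turn": [0,0,0.074],"claw": 0},{"translation": [0,0,0],"turn": [0,0,0.074],"claw": 0},{"translation": [0,0,0],"turn": [0,0,0],"claw": 0}]'

```text
time: 5.32
tcp_pos: [0.6878, 0.1856, 0.2309]
tool_rot: [[0.699, 0.715, 0.009], [0.715, -0.699, -0.002], [0.005, 0.008, -1.0]]
wrist_force: [25.0, -10.1, -8.4]
gripper_width: 0.177
grip_force: 19.6
```

step_arm --increments '[{"translation": [0,-1,0],"turn": [0,0,0],"claw": 45},{"translation": [0,0,0],"turn": [0,0,0],"claw": 45},{"translation": [0,0,0],"turn": [0,0,0],"claw": 45},{"translation": [0,0,0],"turn": [0,0,0],"claw": 45},{"translation": [0,0,-20],"turn": [0,0,0],"claw": 45},{"translation": [0,0,-35],"turn": [0,0,0],"claw": 45},{"translation": [0,0,-35],"turn": [0,0,0],"claw": 45},{"translation": [0,0,-40],"turn": [0,0,0],"claw": 45},{"translation": [0,0,0],"turn": [0,0,0],"claw": 45},{"translation": [0,0,0],"turn": [0,0,0],"claw": 45}]'

```text
time: 6.15
tcp_pos: [0.6841, 0.1885, 0.3612]
tool_rot: [[0.694, 0.72, 0.004], [0.72, -0.694, 0.002], [0.004, 0.002, -1.0]]
wrist_force: [-0.6, 0.3, -0.7]
gripper_width: 0.448
grip_force: 0.0
```

```bash
python3 - <<'E'
from h import *
s=observe();m=camera_model('wrist');im=capture('wrist');cv2.imwrite('pics/w2.png',im[...,::-1])
import pickle;pickle.dump(m,open('m2.pkl','wb'))
print(s['time'],s['joints'],s['tcp_pos'],s['tool_rot'],m['xyz'])
E
```

```text
6.15 [-39.9304  32.4421  37.2907  69.5946 -19.1471  83.6979 -49.0701] [0.6841 0.1885 0.3612] [[ 0.6943  0.7197  0.0039]
 [ 0.7197 -0.6943  0.0016]
 [ 0.0038  0.0017 -1.    ]] [0.7352 0.2425 0.5029]
```

View pics/w2.png

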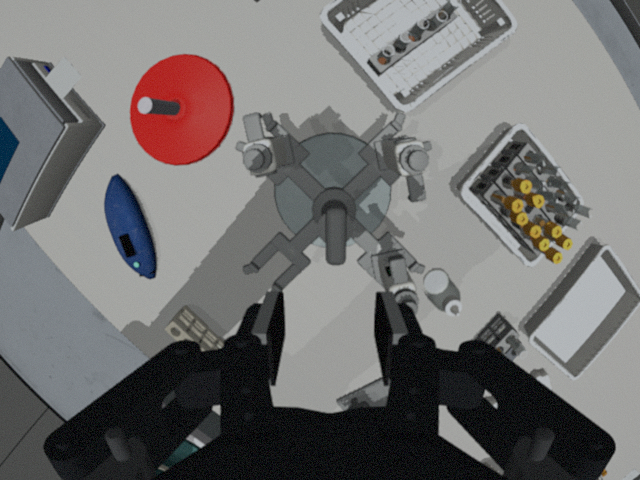

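The head is turned. The empty fork is at about (277,262), left and low in the picture, which is the robot's side. The single buttons are at (257,160), (411,157) and (403,293), and the knob at (337,232).

```bash
python3 - <<'E'
from h import *
import pickle;m=pickle.load(open('m2.pkl','rb'))
b=[onz('wrist',uv,.237,m) for uv in((257,160),(411,157),(403,293))]
c=(b[0]+b[2])/2; print('axis?',c)
for q in b: print(q,np.degrees(np.arctan2(*(q-c)[1::-1])),np.linalg.norm((q-c)[:2]))
print('knob',onz('wrist',(337,231),.234,m),onz('wrist',(336,200),.234,m),onz('wrist',(337,262),.234,m))
p=onz('wrist',(249,269),.133,m);print('tipL',p)
for z in (0,.01):print('disc',[onz('wrist',uv,z,m)[:2] for uv in((275,195),(392,192),(334,133))])
for n in('scene','side'):
    im=capture(n);cv2.imwrite(f'pics/{n}1.png',im[...,::-1])
a=cv2.imread('pics/scene1.png');b=cv2.imread('pics/side1.png')
cv2.imwrite('pics/c3.png',np.hstack([cv2.resize(a[160:285,290:400],(400,455),interpolation=3),cv2.resize(b[185:310,310:420],(400,455),interpolation=3)]))
E
```

```text
axis? [0.6891 0.1897 0.237 ]
[0.6854 0.2655 0.237 ] 92.79829552073102 0.07592170855797244
[0.767  0.1901 0.237 ] 0.32889514522297186 0.07785494925176224
[0.6928 0.1138 0.237 ] -87.20170447926907 0.07592170855797242
knob [0.6896 0.1865 0.234 ] [0.7053 0.2041 0.234 ] [0.6726 0.1687 0.234 ]
tipL [0.5749 0.2009 0.133 ]
disc [array([0.6241, 0.2343]), array([0.7431, 0.1255]), array([0.7408, 0.2386])]
disc [array([0.6263, 0.2345]), array([0.7429, 0.1278]), array([0.7407, 0.2387])]
```

View pics/c3.png

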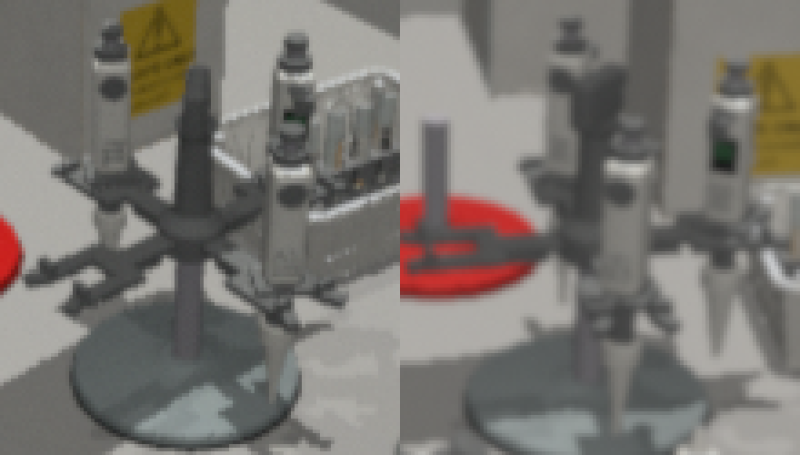

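```bash
cat >> h.py <<'E'
def pip(psi,lean):  # pipette frame, columns x,y,z
    return Ro.from_euler('ZY',[psi,lean],degrees=True).as_matrix()
def tool(psi,lean,a):  # tool frame for tilt a in pipette frame, tool y=-pip y
    P=pip(psi,lean); a=np.radians(a); z=P@[np.cos(a),0,-np.sin(a)]; y=-P[:,1]; return np.c_[np.cross(y,z),y,z]
E
python3 - <<'E'
from h import *
for n,uvs in(('scene',((299.6,235.5),(312,241))),('side',((312.7,246.8),(312.7,257.8)))):
    for y,uv in zip((.2,.167),uvs): print(n,proj(n,[.563,y,.13]),uv)
P=pip(-10,38);print(P)
G=np.array([.487,-.150,.105])+.05*P[:,2]; R=tool(-10,38,45); print('G',G);print(R)
rows(G-R[:,2]*.123,R)
E
```

```text
scene [296.3329 233.1063] (299.6, 235.5)
scene [304.8899 239.6718] (312, 241)
side [308.1325 246.9656] (312.7, 246.8)
side [309.7124 253.3879] (312.7, 257.8)
[[ 0.776   0.1736  0.6063]
 [-0.1368  0.9848 -0.1069]
 [-0.6157  0.      0.788 ]]
G [ 0.5173 -0.1553  0.1444]
[[ 0.9775 -0.1736  0.12  ]
 [-0.1724 -0.9848 -0.0212]
 [ 0.1219 -0.     -0.9925]]
11 rows of [-27.8, 24.1, 7.0] [-0.0055, 0.0103, 0.0888]
```

step_arm --increments '[{"translation": [-28,24,7],"turn": [-0.0055,0.0103,0.089],"claw": 60},{"translation": [-28,24,7],"turn": [-0.0055,0.0103,0.089],"claw": 60},{"translation": [-28,24,7],"turn": [-0.0055,0.0103,0.089],"claw": 60},{"translation": [-28,24,7],"turn": [-0.0055,0.0103,0.089],"claw": 60},{"translation": [-28,24,7],"turn": [-0.0055,0.0103,0.089],"claw": 60},{"translation": [-28,24,7],"turn": [-0.0055,0.0103,0.089],"claw": 60},{"translation": [-28,24,7],"turn": [-0.0055,0.0103,0.089],"claw": 60},{"translation": [-28,24,7],"turn": [-0.0055,0.0103,0.089],"claw": 60},{"translation": [-28,24,7],"turn": [-0.0055,0.0103,0.089],"claw": 60},{"translation": [-28,24,7],"turn": [-0.0055,0.0103,0.089],"claw": 60},{"translation": [-28,24,7],"turn": [-0.0055,0.0103,0.089],"claw": 60},{"translation": [0,0,0],"turn": [0,0,0],"claw": 60}]'

```text
time: 7.3
tcp_pos: [0.4941, -0.1566, 0.2645]
tool_rot: [[0.975, -0.189, 0.118], [-0.188, -0.982, -0.021], [0.119, -0.002, -0.993]]
wrist_force: [-0.2, -0.5, 0.8]
gripper_width: 0.605
grip_force: 0.0
```

```bash
python3 - <<'E'
from h import *
import pickle
s=observe();m=camera_model('wrist');im=capture('wrist');cv2.imwrite('pics/w3.png',im[...,::-1]);pickle.dump(m,open('m3.pkl','wb'))
print(s['time'],s['joints'],s['tcp_pos']);print(s['tool_rot'],m['xyz'])
P=pip(-10,38);C=np.array([.487,-.150,.105])
for q in([0,0,.112],[0,0,.05],[0,.018,.006],[0,-.018,.006],[-.014,.048,-.028],[-.014,-.048,-.028],[-.036,0,.083]): print(q,proj('wrist',C+P@q,m))
E
```

```text
7.3 [-37.5425  11.6458  59.2387 111.5584 -13.5531  56.3126 -73.3654] [ 0.4941 -0.1566  0.2645]
[[ 0.975  -0.1887  0.1176]
 [-0.1876 -0.982  -0.0208]
 [ 0.1194 -0.0018 -0.9928]] [ 0.5497 -0.1663  0.4136]
[0, 0, 0.112] [321.199 169.418]
[0, 0, 0.05] [323.7002 223.1498]
[0, 0.018, 0.006] [303.4518 250.5033]
[0, -0.018, 0.006] [346.557 249.875]
[-0.014, 0.048, -0.028] [273.0599 281.4635]
[-0.014, -0.048, -0.028] [378.9426 280.0204]
[-0.036, 0, 0.083] [322.5964 246.2948]
```

View pics/w3.png

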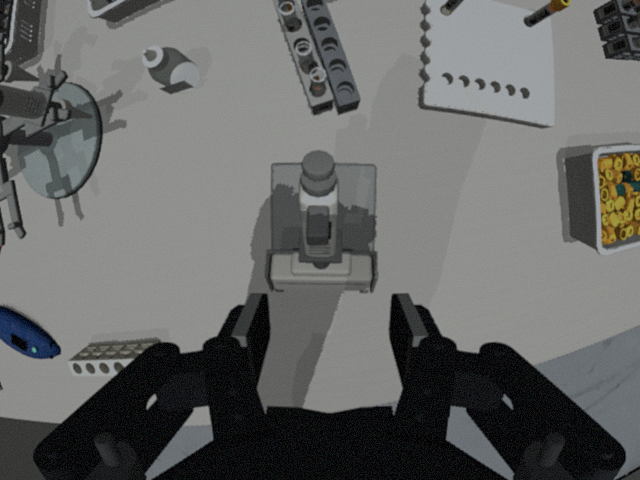

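```bash
python3 - <<'E'
from h import *
P=pip(-10.9,38);C=np.array([.4885,-.1475,.105]);G=C+.05*P[:,2]; R=tool(-10.9,38,45); print(G)
rows(G-R[:,2]*.003,R,vmax=20)
E
```

```text
[ 0.5187 -0.1533  0.1444]
6 rows of [1.0, -0.8, 20.0] [-0.0004, 0.0002, 0.0013]
```

step_arm --increments '[{"translation": [1.0,-0.8,20],"turn": [0,0,0.001],"claw": 60},{"translation": [1.0,-0.8,20],"turn": [0,0,0.001],"claw": 60},{"translation": [1.0,-0.8,20],"turn": [0,0,0.001],"claw": 60},{"translation": [1.0,-0.8,20],"turn": [0,0,0.001],"claw": 60},{"translation": [1.0,-0.8,20],"turn": [0,0,0.001],"claw": 60},{"translation": [1.0,-0.8,20],"turn": [0,0,0.001],"claw": 60},{"translation": [0,0,0],"turn": [0,0,0],"claw": 60}]'

```text
time: 7.93
tcp_pos: [0.5205, -0.1506, 0.145]
tool_rot: [[0.977, -0.181, 0.116], [-0.179, -0.984, -0.022], [0.118, 0.0, -0.993]]
wrist_force: [-0.9, 0.7, -1.0]
gripper_width: 0.599
grip_force: 0.0
```

```bash
python3 - <<'E'
from h import *
s=observe();m=camera_model('wrist');im=capture('wrist');sc=capture('scene');si=capture('side')
print(s['time'],s['joints'],s['tcp_pos'],s['wrist_force'])
a=np.hstack([im[90:390,170:480],cv2.resize(sc[270:420,310:450],(280,300),interpolation=3)]);b=cv2.resize(si[270:420,230:350],(240,300),interpolation=3)
cv2.imwrite('pics/g1.png',cv2.resize(np.hstack([a[:,:,::-1],b[...,::-1]]),(800,290)))
E
```

```text
7.9333 [-26.7998  25.1108  49.2775 115.2052 -28.7621  44.4492 -61.6926] [ 0.5205 -0.1506  0.145 ] [-0.8677  0.652  -1.0417]
```

View pics/g1.png

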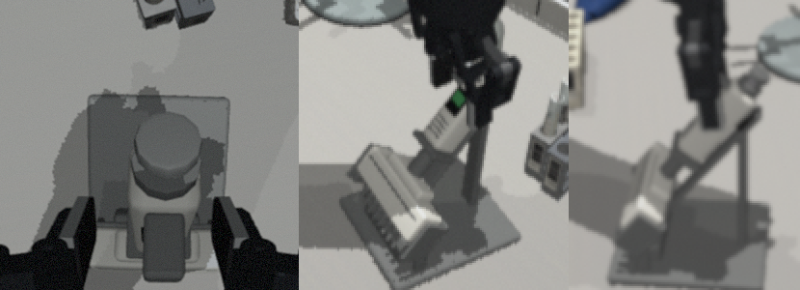

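The pads straddle the handle, with the handle about 3 mm off centre toward +tool y. I'll correct that and close.

step_arm --increments '[{"translation": [0,2.5,0],"turn": [0,0,0],"claw": 60},{"translation": [0,0,0],"turn": [0,0,0],"claw": 0},{"translation": [0,0,0],"turn": [0,0,0],"claw": 0},{"translation": [0,0,0],"turn": [0,0,0],"claw": 0},{"translation": [0,0,0],"turn": [0,0,0],"claw": 0},{"translation": [0,0,0],"turn": [0,0,0],"claw": 0},{"translation": [0,0,0],"turn": [0,0,0],"claw": 0}]' --force 50

```text
time: 8.67
tcp_pos: [0.5212, -0.1543, 0.1495]
tool_rot: [[0.976, -0.183, 0.122], [-0.181, -0.983, -0.021], [0.124, -0.002, -0.992]]
wrist_force: [-5.2, 1.5, 13.4]
gripper_width: 0.289
grip_force: 48.5
```

step_arm --increments '[{"translation": [0.6,0,-5],"turn": [0,0,0],"claw": 0},{"translation": [1.2,0,-10],"turn": [0,0,0],"claw": 0},{"translation": [1.9,0,-15],"turn": [0,0,0],"claw": 0},{"translation": [1.9,0,-15],"turn": [0,0,0],"claw": 0},{"translation": [1.9,0,-15],"turn": [0,0,0],"claw": 0},{"translation": [1.9,0,-15],"turn": [0,0,0],"claw": 0},{"translation": [1.9,0,-15],"turn": [0,0,0],"claw": 0},{"translation": [1.9,0,-15],"turn": [0,0,0],"claw": 0},{"translation": [1.9,0,-15],"turn": [0,0,0],"claw": 0},{"translation": [1.9,0,-15],"turn": [0,0,0],"claw": 0},{"translation": [1.9,0,-15],"turn": [0,0,0],"claw": 0},{"translation": [0,0,0],"turn": [0,0,0],"claw": 0}]'

```text
time: 9.67
tcp_pos: [0.522, -0.155, 0.3029]
tool_rot: [[0.975, -0.183, 0.125], [-0.181, -0.983, -0.022], [0.127, -0.001, -0.992]]
wrist_force: [0.8, -0.4, -0.3]
gripper_width: 0.289
grip_force: 49.4
```

```bash
python3 - <<'E'
from h import *
import pickle
s=observe();M={}
I={}
for n in('wrist','scene','side'): M[n]=camera_model(n);I[n]=capture(n)
pickle.dump((s,M),open('l1.pkl','wb'))
for n in I: cv2.imwrite(f'pics/l1{n}.png',I[n][...,::-1])
print(s['time'],s['joints'],s['tcp_pos'],s['wrist_force'],s['gripper_width'])
sc,si=I['scene'],I['side']
cv2.imwrite('pics/l1.png',np.hstack([cv2.resize(sc[220:400,300:460],(400,450),interpolation=3),cv2.resize(si[220:400,230:390],(400,450),interpolation=3)])[...,::-1])
E
```

```text
9.6667 [-37.5146  12.7229  59.4293 105.6515 -14.034   61.2389 -73.8476] [ 0.522  -0.155   0.3029] [ 0.8251 -0.4197 -0.3417] 0.2888309916994073
```

View pics/l1.png

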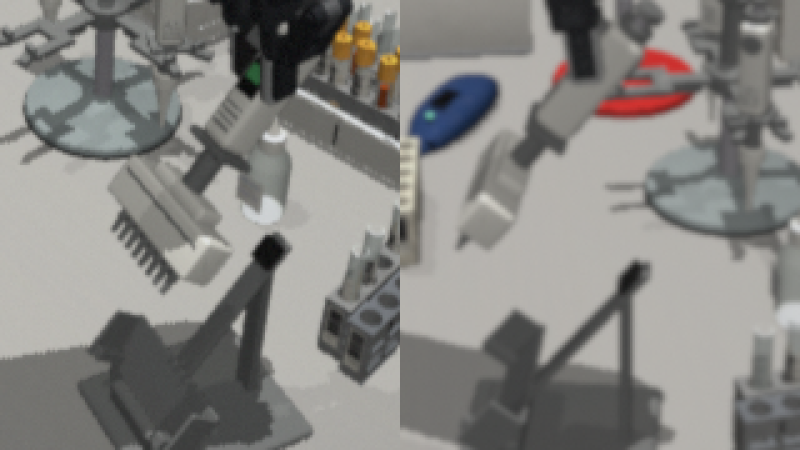

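The view shows the pipette held clear above the cradle. In the scene crop the collar spans (193,128) to (252,165), the head's near end is at (232,243) and its far top corner at (127,158). In the side crop the collar runs from (532,123) to (568,152). I'll check these against the predicted in-hand pose numerically.

```bash
python3 - <<'E'
from h import *
import pickle
s,M=pickle.load(open('l1.pkl','rb'))
R=s['tool_rot'];p=s['tcp_pos']
P=pip(-10.6,38);C=np.array([.4885,-.1475,.105])
d=C-np.array([.5212,-.1543,.1495]); print('C-TCP in pip frame',P.T@d)
C1=p+P@(P.T@d*[1,0,1]);print('C1',C1)
for q in([-.015,.018,.003],[-.015,-.018,.003],[.015,-.018,.003],[.015,.018,.003],[-.014,.048,-.028],[-.014,-.048,-.028],[.014,-.048,-.028],[-.014,-.048,-.07],[.014,-.048,-.07],[-.014,.048,-.07],[0,.042,-.09],[0,-.042,-.09],[0,0,.112]):
    a=proj('scene',C1+P@q,M['scene']);b=proj('side',C1+P@q,M['side'])
    print((np.array(q)*1000).astype(int),'scene',((a-[300,220])*2.5).round(),'side',((b-[230,220])*2.5+[400,0]).round())
E
```

```text
C-TCP in pip frame [ 0.0011  0.0007 -0.0556]
C1 [ 0.4892 -0.1489  0.2584]
[-15  18   3] scene [184. 124.] side [525. 100.]
[-15 -18   3] scene [216. 157.] side [517. 126.]
[ 15 -18   3] scene [245. 168.] side [556. 153.]
[15 18  3] scene [213. 136.] side [561. 126.]
[-14  48 -28] scene [133. 136.] side [504. 112.]
[-14 -48 -28] scene [215. 226.] side [483. 184.]
[ 14 -48 -28] scene [243. 236.] side [519. 210.]
[-14 -48 -70] scene [174. 280.] side [444. 229.]
[ 14 -48 -70] scene [203. 288.] side [480. 253.]
[-14  48 -70] scene [ 98. 186.] side [469. 153.]
[  0  42 -90] scene [ 99. 219.] side [467. 188.]
[  0 -42 -90] scene [165. 302.] side [446. 256.]
[  0   0 112] scene [319.   5.] side [646.   5.]
```

```bash
python3 - <<'E'
from h import *
import pickle
s,M=pickle.load(open('l1.pkl','rb'));p=s['tcp_pos']
O=[('side',[-15,-18,3],(532,123)),('side',[15,-18,3],(568,152)),('side',[0,-42,-90],(461,247)),('side',[14,-48,-28],(530,200)),('side',[14,-48,-70],(502,246)),
('scene',[15,-18,3],(252,166)),('scene',[-15,18,3],(193,128)),('scene',[0,-42,-90],(166,292)),('scene',[0,42,-90],(118,222)),('scene',[14,-48,-28],(232,242)),('scene',[14,-48,-70],(205,287))]
def f(v):
    P=pip(v[3],v[4]);r=[]
    for n,q,uv in O:
        o=[300,220] if n=='scene' else [230,220]
        w=np.array(uv)-([0,0] if n=='scene' else [400,0])
        r+=list(proj(n,v[:3]+P@(np.array(q)/1000),M[n])-(w/2.5+o))
    return np.array(r)
g=lambda v:np.r_[f(v),(v[3]+10.6)*2]
r=least_squares(g,[.489,-.149,.258,-10.6,38],loss='soft_l1');print(r.x);print(f(r.x).reshape(-1,2).round(1))
P=pip(*r.x[3:]);print('in pip frame TCP rel C',P.T@(p-r.x[:3]))
E
```

```text
[  0.4978  -0.1457   0.2567 -10.9841  39.62  ]
[[-0.3  0.8]
 [ 0.2  0.3]
 [-1.9  2. ]
 [ 0.5  3.2]
 [-4.5  1.6]
 [-0.6 -1.1]
 [-0.7 -4.1]
 [ 1.   0.8]
 [-5.7 -4. ]
 [ 6.  -5. ]
 [ 0.5 -2.5]]
in pip frame TCP rel C [-0.0098 -0.0045  0.0518]
```

```bash
cat > fit.py <<'E'
from h import *
from scipy.optimize import differential_evolution
def box(x,y,z0,z1): 
    c=np.array([[sx*x,sy*y,z] for z in(z0,z1) for sx in(-1,1) for sy in(-1,1)])/1000
    F=[([0,1,3,2],[0,0,-1]),([4,5,7,6],[0,0,1]),([0,1,5,4],[-1,0,0]),([2,3,7,6],[1,0,0]),([0,2,6,4],[0,-1,0]),([1,3,7,5],[0,1,0])]
    return c,F
B=[box(14,48,-70,-28),box(15,18,0,6)]
def pts(C,P,cam):
    out=[]
    for c,F in B:
        w=C+c@P.T
        for i,n in F:
            q=w[i].mean(0)
            if (P@n)@(cam-q)>0.0: 
                for a,b in zip(i,i[1:]+i[:1]):
                    out+=list(w[a]+(w[b]-w[a])*np.linspace(0,1,12)[:,None])
    return np.array(out)
def pj(m,X):
    q=(X-m['xyz'])@np.array(m['orientation']); return np.c_[m['cx']+m['fx']*q[:,0]/q[:,2],m['cy']+m['fy']*q[:,1]/q[:,2]]
def fit(ims,M,C0,psi,lean0,rng=(.012,.012,.012),dl=4):
    D={}
    for n,im in ims.items():
        e=cv2.Canny(cv2.resize(cv2.cvtColor(im,cv2.COLOR_RGB2GRAY),None,fx=2,fy=2,interpolation=3),25,60)
        D[n]=np.minimum(cv2.distanceTransform(255-e,cv2.DIST_L2,5),8)
    def cost(v):
        P=pip(psi,v[3]);t=0
        for n in D:
            uv=pj(M[n],pts(np.array(v[:3]),P,np.array(M[n]['xyz'])))*2+.5
            t+=cv2.remap(D[n],uv[:,0].astype('f4'),uv[:,1].astype('f4'),1).mean()
        return t
    b=[(c-r,c+r) for c,r in zip(C0,rng)]+[(lean0-dl,lean0+dl)]
    r=differential_evolution(cost,b,popsize=20,maxiter=80,seed=1,tol=1e-6); return r.x,r.fun,cost([*C0,lean0])
E
python3 - <<'E'
from fit import *
import pickle
s,M=pickle.load(open('l1.pkl','rb'))
ims={n:cv2.imread(f'pics/l1{n}.png')[...,::-1].copy() for n in('scene','side')}
for sub in(('scene','side'),('scene',),('side',)):
    x,f,f0=fit({n:ims[n] for n in sub},M,[.4935,-.1475,.2575],-10.6,38.);print(sub,x,f,f0,'TCP in pip',pip(-10.6,x[3]).T@(s['tcp_pos']-x[:3]))
# cradle pose check, pre-grasp
i0={n:cv2.imread(f'pics/{n}0.png')[...,::-1].copy() for n in('scene','side')}
print(fit(i0,M,[.49,-.148,.105],-10.6,38.))
E
```

```text
('scene', 'side') [ 0.491  -0.147   0.2494 38.3779] 5.036619663238525 5.62782 TCP in pip [-0.0082 -0.0022  0.0618]
('scene',) [ 0.4853 -0.1357  0.2596 38.9766] 2.0565133094787598 2.4971428 TCP in pip [ 0.0035 -0.0122  0.0585]
('side',) [ 0.4912 -0.1395  0.2455 37.7639] 2.6797483 3.1306772 TCP in pip [-0.0089 -0.0096  0.0656]
(array([ 0.5007, -0.1422,  0.0957, 41.8294]), np.float64(4.509967803955078), np.float32(5.2507863))
```

```bash
python3 - <<'E'
from h import *
s=observe();R=tool(1.5,0,44.7);print(R)
rows([.495,.182,.29],R,vmax=25,wmax=.05)
E
```

```text
[[ 0.7032  0.0262  0.7106]
 [ 0.0184 -0.9997  0.0186]
 [ 0.7108 -0.     -0.7034]]
14 rows of [-4.0, -23.8, -0.8] [0.0067, 0.0475, -0.0137]
```

step_arm --increments '[{"translation": [-4,-24,-0.8],"turn": [0.0067,0.0475,-0.0137],"claw": 0},{"translation": [-4,-24,-0.8],"turn": [0.0067,0.0475,-0.0137],"claw": 0},{"translation": [-4,-24,-0.8],"turn": [0.0067,0.0475,-0.0137],"claw": 0},{"translation": [-4,-24,-0.8],"turn": [0.0067,0.0475,-0.0137],"claw": 0},{"translation": [-4,-24,-0.8],"turn": [0.0067,0.0475,-0.0137],"claw": 0},{"translation": [-4,-24,-0.8],"turn": [0.0067,0.0475,-0.0137],"claw": 0},{"translation": [-4,-24,-0.8],"turn": [0.0067,0.0475,-0.0137],"claw": 0}]'

```text
time: 10.4
tcp_pos: [0.5157, 0.0175, 0.2994]
tool_rot: [[0.893, -0.076, 0.444], [-0.077, -0.997, -0.016], [0.443, -0.019, -0.896]]
wrist_force: [1.5, -0.0, -2.5]
gripper_width: 0.29
grip_force: 49.6
```

```bash
python3 - <<'E'
from h import *
s=observe();print(s['joints'],s['qd'].round(1));rows([.495,.182,.29],tool(1.5,0,44.7),n=8)
E
```

```text
[ -56.6508   -8.7514   44.8915  122.8084   19.0163   38.9042 -117.5934] [  3.3 -14.5 -53.   24.3  56.3 -30.5 -78.6]
8 rows of [-3.5, -20.5, -0.6] [0.0056, 0.0412, -0.0119]
```

```bash
python3 - <<'E'
from h import *
s=observe();rows([.55,.17,.30],s['tool_rot'],n=7)
E
```

```text
7 rows of [2.7, -22.1, 1.7] [0.0, 0.0, 0.0]
```

step_arm --increments '[{"translation": [2.7,-22,1.7],"turn": [0,0,0],"claw": 0},{"translation": [2.7,-22,1.7],"turn": [0,0,0],"claw": 0},{"translation": [2.7,-22,1.7],"turn": [0,0,0],"claw": 0},{"translation": [2.7,-22,1.7],"turn": [0,0,0],"claw": 0},{"translation": [2.7,-22,1.7],"turn": [0,0,0],"claw": 0},{"translation": [2.7,-22,1.7],"turn": [0,0,0],"claw": 0},{"translation": [2.7,-22,1.7],"turn": [0,0,0],"claw": 0}]'

```text
time: 10.98
tcp_pos: [0.5503, 0.1684, 0.299]
tool_rot: [[0.895, -0.078, 0.44], [-0.078, -0.997, -0.019], [0.44, -0.017, -0.898]]
wrist_force: [-0.9, -0.3, -0.5]
gripper_width: 0.289
grip_force: 49.6
```

```bash
python3 - <<'E'
from h import *
s=observe();print(s['joints'],s['qd'].round(1));rows([.55,.182,.29],tool(1.5,0,44.7),n=8)
E
```

```text
[ -62.8089    3.4882   37.9139  114.6638   15.2135   40.2265 -129.82  ] [-10.   22.   -8.5 -18.3  -8.4   3.9 -15.7]
8 rows of [-0.7, -1.7, 0.9] [0.006, 0.0417, -0.0119]
```

step_arm --increments '[{"translation": [0,-1.5,0.5],"turn": [0.006,0.0417,-0.0119],"claw": 0},{"translation": [0,-1.5,0.5],"turn": [0.006,0.0417,-0.0119],"claw": 0},{"translation": [0,-1.5,0.5],"turn": [0.006,0.0417,-0.0119],"claw": 0},{"translation": [0,-1.5,0.5],"turn": [0.006,0.0417,-0.0119],"claw": 0}]'

```text
time: 11.32
tcp_pos: [0.5514, 0.1737, 0.2974]
tool_rot: [[0.81, -0.024, 0.585], [-0.027, -1.0, -0.003], [0.585, -0.013, -0.811]]
wrist_force: [0.4, -1.1, -1.3]
gripper_width: 0.292
grip_force: 49.6
```

```bash
python3 - <<'E'
from h import *
s=observe();print(s['joints'],s['qd'].round(1));rows([.55,.182,.29],tool(1.5,0,44.7),n=5)
E
```

```text
[ -65.8329    0.0229   36.7872  121.4044   33.9813   30.906  -145.8732] [ -6.1  -8.2  -5.2  19.6  65.4 -24.6 -57.9]
5 rows of [-1.2, -1.7, 1.0] [0.0046, 0.033, -0.0094]
```

```bash
cat > kin.py <<'E'
from h import *
import itertools
D=[([-67.52334293,23.94776488,-.59213063,92.48102241,.27051319,63.63887705,-3.036838],[.26256227,.56683149,.23169615],[[-.907397,.420275,-.0004],[.420275,.907396,-.00109],[-.0001,-.00115,-1]]),
([-26.3019,29.5524,14.8523,68.8672,-7.2627,82.5514,41.2258],[.6866,.1801,.3592],[[-.8047,.5937,-.0012],[.5937,.8047,-.0014],[.0001,-.0018,-1]]),
([-35.1964,34.6476,26.7906,80.2086,-16.0347,68.1696,-12.6704],[.6839,.1898,.2299],[[.103,.995,.012],[.995,-.104,.003],[.004,.012,-1]]),
([-39.9304,32.4421,37.2907,69.5946,-19.1471,83.6979,-49.0701],[.6841,.1885,.3612],[[.6943,.7197,.0039],[.7197,-.6943,.0016],[.0038,.0017,-1]]),
([-37.5425,11.6458,59.2387,111.5584,-13.5531,56.3126,-73.3654],[.4941,-.1566,.2645],[[.975,-.1887,.1176],[-.1876,-.982,-.0208],[.1194,-.0018,-.9928]]),
([-26.7998,25.1108,49.2775,115.2052,-28.7621,44.4492,-61.6926],[.5205,-.1506,.145],[[.977,-.181,.116],[-.179,-.984,-.022],[.118,0,-.993]]),
([-37.5146,12.7229,59.4293,105.6515,-14.034,61.2389,-73.8476],[.522,-.155,.3029],[[.975,-.183,.125],[-.181,-.983,-.022],[.127,-.001,-.992]]),
([-56.6508,-8.7514,44.8915,122.8084,19.0163,38.9042,-117.5934],[.5157,.0175,.2994],[[.893,-.076,.444],[-.077,-.997,-.016],[.443,-.019,-.896]]),
([-62.8089,3.4882,37.9139,114.6638,15.2135,40.2265,-129.82],[.5503,.1684,.299],[[.895,-.078,.44],[-.078,-.997,-.019],[.44,-.017,-.898]]),
([-65.8329,.0229,36.7872,121.4044,33.9813,30.906,-145.8732],[.5514,.1737,.2974],[[.81,-.024,.585],[-.027,-1,-.003],[.585,-.013,-.811]])]
def fk(q,v,s):
    q=np.radians(q); T=v[0:3].copy(); R=np.eye(3)
    for i in range(7):
        R=R@Ro.from_euler('z' if i%2==0 else 'y',s[i]*q[i]+(v[24] if i==0 else v[25] if i==6 else 0)).as_matrix()
        T=T+R@v[3+3*i:6+3*i]
    return T,R
def res(v,s):
    r=[]
    for q,p,R in D:
        T,Q=fk(q,v,s); r+=list((T-p)*10)+list(((Q-np.array(R))*1).ravel())
    return np.r_[np.array(r),(v[:24]-V0)*.02]
V0=np.zeros(24);V0[2]=.3;V0[3+3+2]=.35;V0[3+9+2]=.35;V0[3+18+2]=.3
E
python3 - <<'E'
from kin import *
import pickle
best=None
for s2 in itertools.product((1,-1),repeat=4):
    for o7 in(0,np.pi/2,np.pi,-np.pi/2):
      for e in (1,-1):
        s=[s2[0],1,s2[1],e,s2[2],1,s2[3]]
        r=least_squares(res,np.r_[V0,0,o7],args=(s,),max_nfev=8)
        if best is None or r.cost<best[0].cost: best=(r,s)
r,s=best;r=least_squares(res,r.x,args=(s,));print(s,r.cost,r.x)
print(np.abs(r.fun[:120].reshape(-1,12)).max(1))
pickle.dump((r.x,s),open('kin.pkl','wb'))
E
```

```text
[-1, 1, -1, 1, -1, 1, -1] 6.638169115555381e-06 [-0.     -0.0001  0.2944  0.0001 -0.0072 -0.0056  0.     -0.0072  0.426
  0.     -0.008   0.076   0.0001 -0.008   0.4099 -0.0002 -0.0002  0.0599
  0.0002 -0.0002  0.0034  0.     -0.      0.3034  0.0002  1.571 ]
[0.0001 0.0001 0.0005 0.0003 0.0001 0.0005 0.0005 0.0005 0.0004 0.0004]
```

```bash
cat > ik.py <<'E'
from kin import *
import pickle
V,S=pickle.load(open('kin.pkl','rb'))
LO=np.array([-161.28,-22.2,-73.04,3.21,-68.34,10.77,-161.83]);HI=np.array([161.28,115.67,71.86,147.25,248.33,114.83,161.83])
def err(q,p,R):
    T,Q=fk(q,V,S); return np.r_[(np.array(p)-T),Ro.from_matrix(R@Q.T).as_rotvec()]
def jac(q):
    J=np.zeros((6,7));T,Q=fk(q,V,S)
    for i in range(7):
        d=q.copy();d[i]+=.01;T2,Q2=fk(d,V,S);J[:,i]=np.r_[(T2-T),Ro.from_matrix(Q2@Q.T).as_rotvec()]/.01
    return J
def step(q,p,R,it=4):
    for _ in range(it):
        e=err(q,p,R);J=jac(q);q=q+J.T@np.linalg.solve(J@J.T+1e-12*np.eye(6),e)
    return q
def sim(q,p0,R0,p1,R1,n):  # straight path min-norm
    w=Ro.from_matrix(R0.T@R1).as_rotvec();out=[]
    for k in range(1,n+1):
        q=step(q,p0+(p1-p0)*k/n,R0@Ro.from_rotvec(w*k/n).as_matrix());out.append(q)
    return np.array(out)
E
python3 - <<'E'
from ik import *
# check min-norm hypothesis: D[7]->D[8]->D[9], D[6]->D[7]
for i,j in((6,7),(7,8),(8,9)):
    o=sim(np.array(D[i][0]),np.array(D[i][1]),np.array(D[i][2]),np.array(D[j][1]),np.array(D[j][2]),8);print(o[-1].round(1),np.round(D[j][0],1))
# feasible IK of key poses
rng=np.random.default_rng(0)
for a in(44.7,):
  for nm,C in(('pre',[.545,.182,.14]),('seat',[.599,.182,.14]),('pre',[.545,.182,.20])):
    p=np.array(C)+[-.005,0,.053];R=tool(1.5,0,a);F=[]
    for _ in range(150):
        q0=rng.uniform(np.maximum(LO,-160),HI)
        r=least_squares(lambda q:np.r_[err(q,p,R)*100],q0,bounds=(LO,HI),max_nfev=40)
        if r.cost<1e-6: F.append((np.min(np.minimum(r.x-LO,HI-r.x)),r.x))
    F.sort(key=lambda t:-t[0]);print(nm,len(F));[print(round(f[0],1),f[1].round(0)) for f in F[:4]]
E
```

```text
[ -56.    -8.6   44.3  122.8   18.8   38.8 -117.4] [ -56.7   -8.8   44.9  122.8   19.    38.9 -117.6]
[ -62.9    3.5   38.   114.7   15.2   40.2 -129.8] [ -62.8    3.5   37.9  114.7   15.2   40.2 -129.8]
[ -65.8    0.    36.7  121.4   33.9   30.9 -145.8] [ -65.8    0.    36.8  121.4   34.    30.9 -145.9]
pre 33
13.2 [-24.  10. -10. 133.  99.  24. 148.]
12.7 [-27.  10.  -7. 133.  99.  23. 147.]
12.6 [-28.  10.  -6. 133.  99.  23. 147.]
12.3 [-29.  10.  -4. 133.  99.  23. 147.]
seat 24
10.3 [-20.  14. -10. 127.  99.  22. 152.]
9.1 [-28.  14.  -1. 127.  99.  20. 150.]
9.1 [-12.  15. -19. 127.  99.  24. 153.]
8.3 [ -7.  15. -25. 127.  99.  25. 153.]
pre 0
```

```bash
python3 - <<'E'
from ik import *
def tp(C,psi,L): P=pip(psi,L); return np.array(C)+P@[-.005,0,.053], tool(psi,L,44.7)
q0=np.array(D[9][0]);p0=np.array(D[9][1]);R0=np.array(D[9][2])
for L in(0,2,4,6,9):
  for psi in(1.5,8,15):
    q=q0;p,R=p0,R0;A=[]
    for C in([.54,.182,.22],[.54,.182,.14],[.599,.182,.14],[.599,.182,.12]):
        p1,R1=tp(C,psi,L);o=sim(q,p,R,p1,R1,10);A.append(o);q=o[-1];p,R=p1,R1
    A=np.vstack(A);m=np.minimum(A-LO,HI-A).min(0);print(L,psi,'margins',m.round(0),'maxstep',np.abs(np.diff(A,axis=0)).max().round(1))
E
```

```text
0 1.5 margins [ 94.  21.  35.  12. 105.   0. -69.] maxstep 4.9
0 8 margins [ 95.  20.  35.  11. 105.  -2. -80.] maxstep 6.9
0 15 margins [ 95.  19.  35.  11.  89.  -4. -94.] maxstep 13.5
2 1.5 margins [ 94.  22.  34.  14. 104.  -3. -58.] maxstep 5.2
2 8 margins [ 95.  20.  35.  13. 104.  -6. -69.] maxstep 8.2
2 15 margins [ 96.  19.  31.  12. 101.  -7. -81.] maxstep 20.2
4 1.5 margins [ 92.  22.  24.  15. 104.  -9. -32.] maxstep 4.7
4 8 margins [ 90.  21.  18.  14. 103. -18. -36.] maxstep 10.6
4 15 margins [ 88.  20.  20.  13. 103. -17.   7.] maxstep 3.3
6 1.5 margins [ 93.  22.  31.  16. 103.  -5. -16.] maxstep 3.2
6 8 margins [ 91.  21.  27.  15. 103.  -9.  -3.] maxstep 3.1
6 15 margins [ 96.  21.  31.  15.  86. -11.  17.] maxstep 3.5
9 1.5 margins [ 95.  22.  32.  18. 100.  -1.   5.] maxstep 1.6
9 8 margins [96. 22. 33. 18. 89. -4. 17.] maxstep 2.2
9 15 margins [96. 22. 32. 17. 63. -6. 18.] maxstep 4.5
```

```bash
cat > plan.py <<'E'
from ik import *
def run(a,g,verbose=0):
    # TCP position in pip frame rel C from: C-> grip g above multi_grip, minus 3mm tool z
    al=np.radians(a);off=np.array([0,0,.05+g])-.003*np.array([np.cos(al),0,-np.sin(al)])
    st=observe();q=st['joints'];p,R=st['tcp_pos'],st['tool_rot']
    Rl=np.array(D[6][2]);W=[('mid',[.53,.02,.30],Rl),('l1',[.522,-.155,.303],Rl),('cr',[.5212,-.1543,.1495],Rl),('out',np.array([.5212,-.1543,.1495])-.11*Rl[:,2],Rl)]
    psi=-10.6;P=pip(psi,38);C=np.array([.5212,-.1543,.1495])+P@[.005,0,-.053]
    Rg=tool(psi,38,a);pg=C+P@off
    W+=[('so',pg-.11*Rg[:,2],Rg),('g',pg,Rg),('lift',pg+[0,0,.15],Rg)]
    for nm,Cc in(('hi',[.535,.182,.26]),('pre',[.535,.182,.139]),('seat',[.599,.182,.139]),('low',[.599,.182,.12])):
        W.append((nm,np.array(Cc)+pip(1.5,0)@off,tool(1.5,0,a)))
    allm=[]
    for nm,p1,R1 in W:
        o=sim(q,p,R,np.array(p1),R1,10);m=np.minimum(o-LO,HI-o).min(0);allm.append(m)
        if verbose: print(nm,np.round(p1,4),'q',o[-1].round(0),'marg',m.min().round(0),'step',np.abs(np.diff(np.vstack([q,o]),axis=0)).max().round(1))
        q=o[-1];p,R=np.array(p1),R1
    return np.min(allm,0)
E
python3 - <<'E'
from plan import *
for a in(60,68,76): print(a,run(a,.012).round(0))
run(68,.012,1)
E
```

```text
60 [95. 20. 18. 22. 42.  8. 23.]
68 [93. 22. 18. 27. 42. 19. 23.]
76 [95. 22. 18. 27. 42. 17. 23.]
mid [0.53 0.02 0.3 ] q [ -50.    8.   48.  107.   -5.   60. -101.] marg 22.0 step 6.7
l1 [ 0.522 -0.155  0.303] q [-33.  11.  54. 106. -12.  61. -76.] marg 18.0 step 2.7
cr [ 0.5212 -0.1543  0.1495] q [-24.  23.  46. 115. -26.  44. -64.] marg 19.0 step 1.8
out [ 0.5074 -0.1519  0.2586] q [-33.  12.  53. 111. -14.  55. -74.] marg 18.0 step 1.3
so [ 0.5611 -0.1618  0.2621] q [-18.  35.  48.  86. -20.  86. -69.] marg 19.0 step 3.2
g [ 0.5313 -0.1562  0.1564] q [-19.  38.  45.  96. -23.  74. -67.] marg 24.0 step 1.3
lift [ 0.5313 -0.1562  0.3064] q [-21.  29.  50.  87. -17.  89. -70.] marg 22.0 step 1.6
hi [0.5339 0.182  0.3248] q [ -68.    2.   42.  111.   10.   48. -120.] marg 21.0 step 6.7
pre [0.5339 0.182  0.2038] q [ -63.   12.   41.  120.    1.   31. -114.] marg 20.0 step 1.7
seat [0.5979 0.182  0.2038] q [ -54.   19.   37.  112.   -7.   32. -104.] marg 20.0 step 1.2
low [0.5979 0.182  0.1848] q [ -53.   20.   35.  113.   -9.   30. -103.] marg 19.0 step 0.2
```

```bash
python3 - <<'E'
from ik import *
Rl=np.array(D[6][2]);Rl=Ro.from_matrix(Rl).as_matrix()
rows([.53,.02,.30],Rl,vmax=22,wmax=.06);rows([.522,-.155,.303],Rl,[.53,.02,.30],Rl,vmax=25)
E
```

```text
9 rows of [-0.5, 17.2, -0.8] [-0.0078, -0.0551, 0.0162]
7 rows of [3.5, 24.8, -0.0] [0.0, 0.0, 0.0]
```

step_arm --increments '[{"translation": [-0.5,17,-0.8],"turn": [-0.0078,-0.0551,0.0162],"claw": 0},{"translation": [-0.5,17,-0.8],"turn": [-0.0078,-0.0551,0.0162],"claw": 0},{"translation": [-0.5,17,-0.8],"turn": [-0.0078,-0.0551,0.0162],"claw": 0},{"translation": [-0.5,17,-0.8],"turn": [-0.0078,-0.0551,0.0162],"claw": 0},{"translation": [-0.5,17,-0.8],"turn": [-0.0078,-0.0551,0.0162],"claw": 0},{"translation": [-0.5,17,-0.8],"turn": [-0.0078,-0.0551,0.0162],"claw": 0},{"translation": [-0.5,17,-0.8],"turn": [-0.0078,-0.0551,0.0162],"claw": 0},{"translation": [-0.5,17,-0.8],"turn": [-0.0078,-0.0551,0.0162],"claw": 0},{"translation": [-0.5,17,-0.8],"turn": [-0.0078,-0.0551,0.0162],"claw": 0}]'

```text
time: 12.07
tcp_pos: [0.5297, 0.0214, 0.3003]
tool_rot: [[0.975, -0.184, 0.121], [-0.183, -0.983, -0.02], [0.123, -0.002, -0.992]]
wrist_force: [-0.3, -0.7, -2.3]
gripper_width: 0.292
grip_force: 49.6
```

step_arm --increments '[{"translation": [3.5,25,0],"turn": [0,0,0],"claw": 0},{"translation": [3.5,25,0],"turn": [0,0,0],"claw": 0},{"translation": [3.5,25,0],"turn": [0,0,0],"claw": 0},{"translation": [3.5,25,0],"turn": [0,0,0],"claw": 0},{"translation": [3.5,25,0],"turn": [0,0,0],"claw": 0},{"translation": [3.5,25,0],"turn": [0,0,0],"claw": 0},{"translation": [3.5,25,0],"turn": [0,0,0],"claw": 0},{"translation": [0,0,0],"turn": [0,0,0],"claw": 0},{"translation": [0,0,0],"turn": [0,0,0],"claw": 0}]'

```text
time: 12.82
tcp_pos: [0.5213, -0.1559, 0.3028]
tool_rot: [[0.975, -0.187, 0.123], [-0.186, -0.982, -0.022], [0.125, -0.002, -0.992]]
wrist_force: [-0.4, -1.0, -1.4]
gripper_width: 0.292
grip_force: 49.7
```

```bash
python3 - <<'E'
from ik import *
Rl=Ro.from_matrix(np.array(D[6][2])).as_matrix();s=observe();print(s['joints'],s['tcp_pos'],s['time'])
rows([.5215,-.1547,.25],Rl,n=4)
E
```

```text
[-32.9402  11.3262  53.5421 105.5595 -11.7584  60.9872 -76.1624] [ 0.5213 -0.1559  0.3028] 12.8167
4 rows of [-1.7, -0.3, 13.1] [0.0, 0.0005, -0.0011]
```

step_arm --increments '[{"translation": [-1.6,-0.3,13],"turn": [0,0.0005,-0.001],"claw": 0},{"translation": [-1.6,-0.3,13],"turn": [0,0.0005,-0.001],"claw": 0},{"translation": [-1.6,-0.3,13],"turn": [0,0.0005,-0.001],"claw": 0},{"translation": [-1.6,-0.3,13],"turn": [0,0.0005,-0.001],"claw": 0},{"translation": [-1.6,0,13],"turn": [0,0,0],"claw": 0},{"translation": [-1.6,0,13],"turn": [0,0,0],"claw": 0},{"translation": [-1.6,0,13],"turn": [0,0,0],"claw": 0},{"translation": [-1.6,0,13],"turn": [0,0,0],"claw": 0},{"translation": [-1.6,0,13],"turn": [0,0,0],"claw": 0},{"translation": [-1.6,0,13],"turn": [0,0,0],"claw": 0},{"translation": [0,0,0],"turn": [0,0,0],"claw": 0}]'

```text
time: 13.73
tcp_pos: [0.5219, -0.152, 0.17]
tool_rot: [[0.976, -0.179, 0.123], [-0.178, -0.984, -0.021], [0.125, -0.002, -0.992]]
wrist_force: [0.0, -0.4, -1.3]
gripper_width: 0.29
grip_force: 49.7
```

```bash
python3 - <<'E'
from ik import *
Rl=Ro.from_matrix(np.array(D[6][2])).as_matrix();s=observe();print(s['wrist_force'],s['tcp_pos'],s['time'])
rows([.5212,-.1545,.1515],Rl,n=4)
E
```

```text
[ 0.0064 -0.4016 -1.2567] [ 0.5219 -0.152   0.17  ] 13.7333
4 rows of [-0.6, 0.7, 4.6] [-0.0002, 0.0006, 0.0009]
```

step_arm --increments '[{"translation": [-0.6,2.5,0],"turn": [-0.001,0.002,0.004],"claw": 0},{"translation": [-0.6,0,4.6],"turn": [0,0,0],"claw": 0},{"translation": [-0.6,0,4.6],"turn": [0,0,0],"claw": 0},{"translation": [-0.6,0,4.6],"turn": [0,0,0],"claw": 0},{"translation": [-0.6,0,4.6],"turn": [0,0,0],"claw": 0},{"translation": [0,0,0],"turn": [0,0,0],"claw": 0}]'

```text
time: 14.23
tcp_pos: [0.5216, -0.1552, 0.1531]
tool_rot: [[0.975, -0.184, 0.127], [-0.183, -0.983, -0.022], [0.129, -0.001, -0.992]]
wrist_force: [-0.0, 0.4, -2.0]
gripper_width: 0.291
grip_force: 49.7
```

step_arm --increments '[{"translation": [-0.3,0,2],"turn": [0,0,0],"claw": 0},{"translation": [-0.3,0,2],"turn": [0,0,0],"claw": 0},{"translation": [0,0,0],"turn": [0,0,0],"claw": 0},{"translation": [0,0,0],"turn": [0,0,0],"claw": 0}]'

```text
time: 14.57
tcp_pos: [0.5218, -0.1555, 0.1501]
tool_rot: [[0.974, -0.184, 0.128], [-0.183, -0.983, -0.022], [0.13, -0.002, -0.991]]
wrist_force: [-3.9, 0.6, 5.8]
gripper_width: 0.294
grip_force: 51.1
```

step_arm --increments '[{"translation": [0,0,0],"turn": [0,0,0],"claw": 60},{"translation": [0,0,0],"turn": [0,0,0],"claw": 60},{"translation": [0,0,0],"turn": [0,0,0],"claw": 60},{"translation": [0,0,0],"turn": [0,0,0],"claw": 60},{"translation": [0,0,-10],"turn": [0,0,0],"claw": 60},{"translation": [0,0,-20],"turn": [0,0,0],"claw": 60},{"translation": [0,0,-25],"turn": [0,0,0],"claw": 60},{"translation": [0,0,-25],"turn": [0,0,0],"claw": 60},{"translation": [0,0,-25],"turn": [0,0,0],"claw": 60},{"translation": [0,0,0],"turn": [0,0,0],"claw": 60}]'

```text
time: 15.4
tcp_pos: [0.5094, -0.154, 0.2586]
tool_rot: [[0.974, -0.185, 0.134], [-0.184, -0.983, -0.022], [0.135, -0.003, -0.991]]
wrist_force: [-0.3, -0.3, 0.4]
gripper_width: 0.598
grip_force: 0.0
```

```bash
python3 - <<'E'
from plan import *
import pickle
s=observe();print(s['wrist_force'],s['tcp_pos'],s['time'],s['joints'])
# is the pipette back? compare with first pictures around the cradle
for n,(a,b,c,d) in(('scene',(295,420,325,435)),('side',(295,420,240,350))):
    im=capture(n);o=cv2.imread(f'pics/{n}0.png')[...,::-1];cv2.imwrite(f'pics/{n}2.png',im[...,::-1])
    A=cv2.cvtColor(im,7)[a:b,c:d].astype('f4');B=cv2.cvtColor(o.copy(),7)[a:b,c:d].astype('f4')
    print(n,'shift/resp',cv2.phaseCorrelate(A,B,cv2.createHanningWindow(A.shape[::-1],cv2.CV_32F)))
    h=(50,110,15,70); print(cv2.phaseCorrelate(A[h[0]:h[1],h[2]:h[3]].copy(),B[h[0]:h[1],h[2]:h[3]].copy()))
m=camera_model('wrist');im=capture('wrist');cv2.imwrite('pics/w4.png',im[...,::-1]);pickle.dump(m,open('m4.pkl','wb'))
o=cv2.cvtColor(cv2.imread('pics/w3.png'),6);g=cv2.cvtColor(im,7)
r=cv2.matchTemplate(g,o[145:295,262:382],cv2.TM_CCOEFF_NORMED);print(cv2.minMaxLoc(r),'template at 262,145', m['xyz'])
E
```

```text
[-0.3026 -0.2622  0.4364] [ 0.5094 -0.154   0.2586] 15.4 [-32.7081  12.4225  53.4519 110.8091 -13.8689  54.7142 -73.9046]
scene shift/resp ((-0.3968959249386401, -0.12625578137744498), 0.7293536268870036)
((-0.34583358689809174, -0.7108868120732801), 0.5939614502588908)
side shift/resp ((0.02796521745808178, -0.049164628905550956), 0.6421797912597657)
((0.11104525239149865, -0.42716244107185375), 0.673479680220286)
(-0.3222717046737671, 0.7171123623847961, (520, 18), (270, 165)) template at 262,145 [ 0.5625 -0.1621  0.405 ]
```

```bash
python3 - <<'E'
from ik import *
a=68;al=np.radians(a);off=np.array([0,0,.062])-.003*np.array([np.cos(al),0,-np.sin(al)])
P=pip(-10.6,38);C=np.array([.5215,-.1553,.1498])+P@[.005,0,-.053];Rg=tool(-10.6,38,a);pg=C+P@off
print(C,pg);so=pg-.11*Rg[:,2]
rows(so,Rg,wmax=.05);rows(pg,Rg,so,Rg,vmax=18.4)
E
```

```text
[ 0.4933 -0.15    0.105 ] [ 0.5316 -0.1572  0.1567]
9 rows of [6.0, 0.0, -1.2] [-0.0002, -0.0456, 0.0]
6 rows of [0.0, 0.0, 18.3] [0.0, 0.0, 0.0]
```

step_arm --increments '[{"translation": [6,0,-1.2],"turn": [0,-0.0456,0],"claw": 60},{"translation": [6,0,-1.2],"turn": [0,-0.0456,0],"claw": 60},{"translation": [6,0,-1.2],"turn": [0,-0.0456,0],"claw": 60},{"translation": [6,0,-1.2],"turn": [0,-0.0456,0],"claw": 60},{"translation": [6,0,-1.2],"turn": [0,-0.0456,0],"claw": 60},{"translation": [6,0,-1.2],"turn": [0,-0.0456,0],"claw": 60},{"translation": [6,0,-1.2],"turn": [0,-0.0456,0],"claw": 60},{"translation": [6,0,-1.2],"turn": [0,-0.0456,0],"claw": 60},{"translation": [6,0,-1.2],"turn": [0,-0.0456,0],"claw": 60},{"translation": [0,0,0],"turn": [0,0,0],"claw": 60},{"translation": [0,0,0],"turn": [0,0,0],"claw": 60}]'

```text
time: 16.47
tcp_pos: [0.5615, -0.1634, 0.2603]
tool_rot: [[0.944, -0.185, -0.273], [-0.177, -0.983, 0.052], [-0.278, -0.0, -0.96]]
wrist_force: [-1.4, -0.9, 0.2]
gripper_width: 0.603
grip_force: 0.0
```

```bash
python3 - <<'E'
from ik import *
Rg=tool(-10.6,38,68);s=observe();print(s['joints'],s['tcp_pos']);rows([.5316,-.1572,.1567],Rg,n=6)
# dark/bright edges of button/handle column profile in wrist image for x-centre check
m=camera_model('wrist');im=capture('wrist');cv2.imwrite('pics/w5.png',im[...,::-1])
P=pip(-10.6,38);C=np.array([.4933,-.15,.105])
for q in([0,0,.112],[-.036,0,.083],[-.014,.048,-.028],[-.014,-.048,-.028],[-.014,0,.08]): print(q,proj('wrist',C+P@q,m))
b=proj('wrist',C+P@[0,0,.112],m);g=cv2.cvtColor(im,7)
c=cv2.HoughCircles(cv2.medianBlur(g,5)[60:330,220:440],cv2.HOUGH_GRADIENT,1.2,30,param1=80,param2=22,minRadius=14,maxRadius=45);print(None if c is None else (c[0]+[220,60,0])[:5])
E
```

```text
[-18.114   35.0143  47.5539  85.593  -20.5262  86.1862 -68.9274] [ 0.5615 -0.1634  0.2603]
6 rows of [-0.1, -0.1, 18.0] [-0.0001, 0.0005, -0.0001]
[0, 0, 0.112] [330.4892 230.4288]
[-0.036, 0, 0.083] [330.4123 290.9839]
[-0.014, 0.048, -0.028] [279.7841 262.2261]
[-0.014, -0.048, -0.028] [380.538  262.1903]
[-0.014, 0, 0.08] [330.3927 257.2804]
[[331.   232.2   20.48]
 [291.4  246.6   15.8 ]
 [353.8  174.6   44.24]
 [364.6  247.8   15.8 ]]
```

The button circle is found at (331,232) and was predicted at (330,230), so the pose is right to about 1 mm. I'll grip now.

step_arm --increments '[{"translation": [0,0,18],"turn": [0,0,0],"claw": 60},{"translation": [0,0,18],"turn": [0,0,0],"claw": 60},{"translation": [0,0,18],"turn": [0,0,0],"claw": 60},{"translation": [0,0,18],"turn": [0,0,0],"claw": 60},{"translation": [0,0,18],"turn": [0,0,0],"claw": 60},{"translation": [0,0,18],"turn": [0,0,0],"claw": 60},{"translation": [0,0,0],"turn": [0,0,0],"claw": 60}]'

```text
time: 17.1
tcp_pos: [0.5301, -0.1566, 0.1558]
tool_rot: [[0.944, -0.185, -0.274], [-0.177, -0.983, 0.053], [-0.279, -0.002, -0.96]]
wrist_force: [0.2, 0.0, 0.6]
gripper_width: 0.596
grip_force: 0.0
```

step_arm --increments '[{"translation": [0,0,0],"turn": [0,0,0],"claw": 0},{"translation": [0,0,0],"turn": [0,0,0],"claw": 0},{"translation": [0,0,0],"turn": [0,0,0],"claw": 0},{"translation": [0,0,0],"turn": [0,0,0],"claw": 0},{"translation": [0,0,0],"turn": [0,0,0],"claw": 0},{"translation": [0,0,0],"turn": [0,0,0],"claw": 0}]' --force 50

```text
time: 17.6
tcp_pos: [0.5329, -0.1577, 0.1595]
tool_rot: [[0.945, -0.184, -0.27], [-0.177, -0.983, 0.052], [-0.275, -0.002, -0.962]]
wrist_force: [-1.5, 0.5, 8.5]
gripper_width: 0.295
grip_force: 49.9
```

step_arm --increments '[{"translation": [-1.4,0,-4.8],"turn": [0,0,0],"claw": 0},{"translation": [-2.8,0,-9.6],"turn": [0,0,0],"claw": 0},{"translation": [-4.1,0,-14.4],"turn": [0,0,0],"claw": 0},{"translation": [-4.1,0,-14.4],"turn": [0,0,0],"claw": 0},{"translation": [-4.1,0,-14.4],"turn": [0,0,0],"claw": 0},{"translation": [-4.1,0,-14.4],"turn": [0,0,0],"claw": 0},{"translation": [-4.1,0,-14.4],"turn": [0,0,0],"claw": 0},{"translation": [-4.1,0,-14.4],"turn": [0,0,0],"claw": 0},{"translation": [-4.1,0,-14.4],"turn": [0,0,0],"claw": 0},{"translation": [-4.1,0,-14.4],"turn": [0,0,0],"claw": 0},{"translation": [-4.1,0,-14.4],"turn": [0,0,0],"claw": 0},{"translation": [0,0,0],"turn": [0,0,0],"claw": 0}]'

```text
time: 18.6
tcp_pos: [0.5332, -0.1584, 0.3114]
tool_rot: [[0.946, -0.184, -0.267], [-0.177, -0.983, 0.051], [-0.272, -0.001, -0.962]]
wrist_force: [-0.2, 0.3, -0.4]
gripper_width: 0.296
grip_force: 49.3
```

```bash
cat >> ik.py <<'E'
P0=pip(-10.6,38);OFF=P0.T@(np.array([.5329,-.1577,.1595])-[.4928,-.1505,.105]);OFF[1]=0
A0=67.9
def tcp(C,psi=1.5,L=0): return np.array(C)+pip(psi,L)@OFF, tool(psi,L,A0)
E
python3 - <<'E'
from ik import *
s=observe();print(OFF,s['joints'],s['tcp_pos'],s['wrist_force'],s['gripper_width'])
q=s['joints'];p,R=s['tcp_pos'],s['tool_rot']
for C in([.50,.0,.24],[.53,.182,.24],[.53,.182,.139],[.599,.182,.139],[.599,.182,.122]):
    p1,R1=tcp(C);o=sim(q,p,R,p1,R1,14);print(o[-1].round(0),np.minimum(o-LO,HI-o).min().round(0),np.abs(np.diff(o,axis=0)).max().round(1));rows(p1,R1,p,R,vmax=22,wmax=.05);q,p,R=o[-1],p1,R1
E
```

```text
[-0.0014  0.      0.068 ] [-21.0374  29.3708  49.8331  86.8249 -17.4428  89.3199 -70.0659] [ 0.5332 -0.1584  0.3114] [-0.1813  0.2511 -0.3894] 0.2955300948899963
[ -50.   -9.   41.  121.   12.   44. -103.] 13.0 3.8
14 rows of [-3.5, -11.1, 0.3] [0.0008, 0.047, -0.0154]
[ -57.    2.   31.  113.   11.   45. -122.] 14.0 1.6
9 rows of [3.6, -20.1, 1.5] [0.0, 0.0, 0.0]
[ -55.   10.   31.  120.    7.   31. -120.] 20.0 1.0
5 rows of [-7.6, 0.0, 18.7] [0.0, 0.0, 0.0]
[ -47.   17.   28.  112.   -1.   32. -110.] 20.0 0.8
3 rows of [21.3, 0.6, 8.7] [0.0, 0.0, 0.0]
[ -47.   19.   27.  113.   -2.   30. -109.] 19.0 0.2
1 rows of [-6.4, 0.0, 15.8] [0.0, 0.0, 0.0]
```

```bash
python3 - <<'E'
from ik import *
s=observe();q=s['joints'];p,R=s['tcp_pos'],s['tool_rot']
for C in([.51,.04,.27],[.53,.182,.24]):
    p1,R1=tcp(C);o=sim(q,p,R,p1,R1,14);print(o[-1].round(0),np.minimum(o-LO,HI-o).min().round(0),np.abs(np.diff(o,axis=0)).max().round(1));rows(p1,R1,p,R,vmax=22,wmax=.056);q,p,R=o[-1],p1,R1
E
```

```text
[ -53.   -9.   39.  117.   13.   49. -109.] 13.0 4.1
12 rows of [-3.5, -16.4, -2.2] [0.0009, 0.0549, -0.0179]
[ -59.    2.   33.  113.   11.   45. -121.] 14.0 1.0
7 rows of [1.5, -20.2, 5.2] [0.0, 0.0, 0.0]
```

step_arm --increments '[{"translation": [-3.5,-16.4,-2.2],"turn": [0.0009,0.0549,-0.0179],"claw": 0},{"translation": [-3.5,-16.4,-2.2],"turn": [0.0009,0.0549,-0.0179],"claw": 0},{"translation": [-3.5,-16.4,-2.2],"turn": [0.0009,0.0549,-0.0179],"claw": 0},{"translation": [-3.5,-16.4,-2.2],"turn": [0.0009,0.0549,-0.0179],"claw": 0},{"translation": [-3.5,-16.4,-2.2],"turn": [0.0009,0.0549,-0.0179],"claw": 0},{"translation": [-3.5,-16.4,-2.2],"turn": [0.0009,0.0549,-0.0179],"claw": 0},{"translation": [-3.5,-16.4,-2.2],"turn": [0.0009,0.0549,-0.0179],"claw": 0},{"translation": [-3.5,-16.4,-2.2],"turn": [0.0009,0.0549,-0.0179],"claw": 0},{"translation": [-3.5,-16.4,-2.2],"turn": [0.0009,0.0549,-0.0179],"claw": 0},{"translation": [-3.5,-16.4,-2.2],"turn": [0.0009,0.0549,-0.0179],"claw": 0},{"translation": [-3.5,-16.4,-2.2],"turn": [0.0009,0.0549,-0.0179],"claw": 0},{"translation": [-3.5,-16.4,-2.2],"turn": [0.0009,0.0549,-0.0179],"claw": 0}]'

```text
time: 19.6
tcp_pos: [0.5079, 0.042, 0.336]
tool_rot: [[0.926, 0.027, 0.376], [0.024, -1.0, 0.013], [0.376, -0.003, -0.927]]
wrist_force: [0.7, -0.1, -1.7]
gripper_width: 0.292
grip_force: 49.6
```

step_arm --increments '[{"translation": [1.5,-20,5],"turn": [0,0,0],"claw": 0},{"translation": [1.5,-20,5],"turn": [0,0,0],"claw": 0},{"translation": [1.5,-20,5],"turn": [0,0,0],"claw": 0},{"translation": [1.5,-20,5],"turn": [0,0,0],"claw": 0},{"translation": [1.5,-20,5],"turn": [0,0,0],"claw": 0},{"translation": [1.5,-20,5],"turn": [0,0,0],"claw": 0},{"translation": [1.5,-20,5],"turn": [0,0,0],"claw": 0},{"translation": [0,0,0],"turn": [0,0,0],"claw": 0},{"translation": [0,0,0],"turn": [0,0,0],"claw": 0}]'

```text
time: 20.35
tcp_pos: [0.5271, 0.1821, 0.3067]
tool_rot: [[0.928, 0.027, 0.372], [0.025, -1.0, 0.01], [0.372, -0.0, -0.928]]
wrist_force: [-0.2, -0.8, -0.6]
gripper_width: 0.294
grip_force: 49.6
```

```bash
python3 - <<'E'
from fit import *
from ik import *
import pickle
s=observe();M={n:camera_model(n) for n in('wrist','scene','side')};I={n:capture(n) for n in M}
for n in I: cv2.imwrite(f'pics/h1{n}.png',I[n][...,::-1])
pickle.dump((s,M),open('h1.pkl','wb'))
print(s['time'],s['joints'],s['tcp_pos'],s['wrist_force'])
P=pip(1.5,0);C=s['tcp_pos']-P@OFF;print('C',C,'tool pitch',np.degrees(np.arctan2(-s['tool_rot'][2,2],s['tool_rot'][0,2])))
for sub in(('scene','side'),('scene',),('side',)): print(fit({n:I[n] for n in sub},M,C,1.5,0.))
p1,R1=tcp([.53,.182,.139]);rows(p1,R1)
E
```

```text
20.35 [ -59.7891    2.2235   33.6073  113.2759   10.9105   45.4335 -121.2076] [0.5271 0.1821 0.3067] [-0.1888 -0.8252 -0.6259]
C [0.5286 0.1822 0.2386] tool pitch 68.16834646416295
(array([0.529 , 0.1852, 0.2415, 2.0167]), np.float64(3.8263840675354004), np.float32(4.1997223))
(array([ 0.5318,  0.1922,  0.2266, -1.7782]), np.float64(2.07590913772583), np.float32(2.5174773))
(array([0.5296, 0.1938, 0.2381, 1.3444]), np.float64(1.412248969078064), np.float32(1.6822453))
3 rows of [-12.1, -0.4, 31.1] [-0.0003, 0.0013, -0.0006]
```

```bash
cat > hook.py <<'E'
from fit import *
import pickle
M=pickle.load(open('h1.pkl','rb'))[1];m2=pickle.load(open('m2.pkl','rb'))
ims={n:cv2.imread(f'pics/{f}.png') for n,f in(('scene','scene1'),('side','side1'),('wrist','w2'))};M=dict(M,wrist=m2)
D={}
for n,im in ims.items():
    e=cv2.Canny(cv2.resize(cv2.cvtColor(im,6),None,fx=2,fy=2,interpolation=3),20,50);D[n]=np.minimum(cv2.distanceTransform(255-e,cv2.DIST_L2,5),8)
kb=box(23,8,-17,17)
def vis(c,F,o,R,cam):
    w=o+c@R.T;out=[]
    for i,nn in F:
        if (R@nn)@(cam-w[i].mean(0))>0:
            for a,b in zip(i,i[1:]+i[:1]): out+=list(w[a]+(w[b]-w[a])*np.linspace(0,1,12)[:,None])
    return out
t=np.linspace(0,1,12)[:,None]
L=lambda a,b:np.array(a)+(np.array(b)-np.array(a))*t
gap=np.vstack([L([-.080,.011,.125],[-.103,.011,.125]),L([-.080,-.011,.125],[-.103,-.011,.125])])
def cost(v,use=('scene','side','wrist'),parts='kg'):
    R=Ro.from_euler('z',v[2],degrees=True).as_matrix();Rk=Ro.from_euler('z',v[2]+45,degrees=True).as_matrix();tot=0
    for n in use:
        X=[]
        if 'k' in parts: X+=vis(*kb,np.array([v[0],v[1],.217]),Rk,np.array(M[n]['xyz']))
        if 'g' in parts: X+=list(np.array([v[0],v[1],0])+gap@R.T)
        X=np.array(X);uv=np.array([proj('wrist',x,m2) for x in X]) if n=='wrist' else pj(M[n],X)
        uv=uv*2+.5;tot+=cv2.remap(D[n],uv[:,0].astype('f4'),uv[:,1].astype('f4'),1).mean()
    return tot
for use in(('scene','side'),('scene','side','wrist'),('wrist',)):
  for parts in('k','g','kg'):
    r=differential_evolution(cost,[(.672,.696),(.174,.196),(-8,8)],args=(use,parts),popsize=12,maxiter=25,seed=1);v=r.x
    print(use,parts,v.round(4),round(r.fun,2),'seat',v[0]-.085*np.cos(np.radians(v[2])),v[1]-.085*np.sin(np.radians(v[2])))
E
timeout 500 python3 hook.py
```

```text
('scene', 'side') k [ 0.6758  0.1743 -3.2773] 3.73 seat 0.5909237086168696 0.17915677070109434
('scene', 'side') g [0.6743 0.1754 2.8675] 4.62 seat 0.5894005931322701 0.1711178596796261
('scene', 'side') kg [ 0.6764  0.1742 -1.1005] 3.94 seat 0.5913753432111296 0.1758469342219505
('scene', 'side', 'wrist') k [0.6864 0.1839 0.3904] 6.33 seat 0.6013722859050831 0.18335171429910332
('scene', 'side', 'wrist') g [0.6746 0.1851 3.2126] 6.82 seat 0.5897043140489349 0.18028910650302138
('scene', 'side', 'wrist') kg [0.6849 0.1832 1.6019] 6.66 seat 0.5999137615253224 0.18080422797451928
('wrist',) k [ 0.6912  0.1868 -3.3698] 1.19 seat 0.6063293860156641 0.1918400329918333
('wrist',) g [0.6874 0.1887 4.8695] 0.58 seat 0.6026691103747558 0.18151793211624462
('wrist',) kg [0.6926 0.1932 7.081 ] 1.31 seat 0.608281550670539 0.18272143531233698
```

```bash
python3 - <<'E'
from ik import *
p1,R1=tcp([.53,.1815,.139]);rows(p1,R1,n=5)
p2,R2=tcp([.599,.1815,.139]);rows(p2,R2,p1,R1,n=10)
E
```

```text
5 rows of [-7.3, -0.1, 18.7] [-0.0002, 0.0008, -0.0004]
10 rows of [6.4, 0.2, 2.6] [0.0, 0.0, 0.0]
```

step_arm --increments '[{"translation": [-7.3,0,18.7],"turn": [0,0.0008,0],"claw": 0},{"translation": [-7.3,0,18.7],"turn": [0,0.0008,0],"claw": 0},{"translation": [-7.3,0,18.7],"turn": [0,0.0008,0],"claw": 0},{"translation": [-7.3,0,18.7],"turn": [0,0.0008,0],"claw": 0},{"translation": [-7.3,0,18.7],"turn": [0,0.0008,0],"claw": 0},{"translation": [0,0,0],"turn": [0,0,0],"claw": 0},{"translation": [0,0,0],"turn": [0,0,0],"claw": 0}]'

```text
time: 21.08
tcp_pos: [0.5284, 0.181, 0.2068]
tool_rot: [[0.927, 0.025, 0.375], [0.023, -1.0, 0.01], [0.376, -0.0, -0.927]]
wrist_force: [0.9, 0.5, -1.0]
gripper_width: 0.295
grip_force: 49.6
```

```bash
python3 - <<'E'
from ik import *
s=observe();P=pip(1.5,0);print(s['time'],s['joints'],'C',s['tcp_pos']-P@OFF,s['wrist_force'],np.degrees(np.arctan2(-s['tool_rot'][2,2],s['tool_rot'][0,2])))
p2,R2=tcp([.565,.1815,.139]);rows(p2,R2,n=4)
E
```

```text
21.0833 [ -57.3093   10.3985   33.381   120.1224    5.9261   31.0288 -118.4957] C [0.5299 0.181  0.1387] [ 0.9242  0.5017 -0.9628] 67.94972395357158
4 rows of [8.2, 0.1, 3.2] [0.0, 0.0002, -0.0003]
```

step_arm --increments '[{"translation": [5.6,0.15,2.2],"turn": [0,0,0],"claw": 0},{"translation": [5.6,0.15,2.2],"turn": [0,0,0],"claw": 0},{"translation": [5.6,0.15,2.2],"turn": [0,0,0],"claw": 0},{"translation": [5.6,0.15,2.2],"turn": [0,0,0],"claw": 0},{"translation": [5.6,0.15,2.2],"turn": [0,0,0],"claw": 0},{"translation": [5.6,0.15,2.2],"turn": [0,0,0],"claw": 0},{"translation": [0,0,0],"turn": [0,0,0],"claw": 0}]'

```text
time: 21.67
tcp_pos: [0.5658, 0.1817, 0.2072]
tool_rot: [[0.926, 0.025, 0.377], [0.023, -1.0, 0.011], [0.377, -0.001, -0.926]]
wrist_force: [-0.3, -0.1, -1.2]
gripper_width: 0.29
grip_force: 49.6
```

No contact so far (C about 0.567), so I'll carry on in small steps.

step_arm --increments '[{"translation": [4.6,0.1,1.9],"turn": [0,0,0],"claw": 0},{"translation": [4.6,0.1,1.9],"turn": [0,0,0],"claw": 0},{"translation": [4.6,0.1,1.9],"turn": [0,0,0],"claw": 0},{"translation": [0,0,0],"turn": [0,0,0],"claw": 0}]'

```text
time: 22.0
tcp_pos: [0.5804, 0.1819, 0.207]
tool_rot: [[0.926, 0.026, 0.376], [0.023, -1.0, 0.011], [0.377, -0.001, -0.926]]
wrist_force: [-0.4, -0.1, -1.2]
gripper_width: 0.29
grip_force: 49.6
```

step_arm --increments '[{"translation": [3.7,0.1,1.5],"turn": [0,0,0],"claw": 0},{"translation": [3.7,0.1,1.5],"turn": [0,0,0],"claw": 0},{"translation": [2.8,0.1,1.1],"turn": [0,0,0],"claw": 0},{"translation": [0,0,0],"turn": [0,0,0],"claw": 0}]'

```text
time: 22.33
tcp_pos: [0.5911, 0.1819, 0.2071]
tool_rot: [[0.926, 0.026, 0.376], [0.023, -1.0, 0.011], [0.377, -0.001, -0.926]]
wrist_force: [-0.8, 0.1, 0.2]
gripper_width: 0.292
grip_force: 49.6
```

step_arm --increments '[{"translation": [1.9,0,0.8],"turn": [0,0,0],"claw": 0},{"translation": [1.9,0,0.8],"turn": [0,0,0],"claw": 0},{"translation": [1.9,0,0.8],"turn": [0,0,0],"claw": 0},{"translation": [0,0,0],"turn": [0,0,0],"claw": 0}]'

```text
time: 22.67
tcp_pos: [0.5971, 0.1821, 0.207]
tool_rot: [[0.926, 0.026, 0.376], [0.024, -1.0, 0.011], [0.376, -0.001, -0.926]]
wrist_force: [0.7, -0.2, -0.6]
gripper_width: 0.296
grip_force: 49.6
```

step_arm --increments '[{"translation": [1.9,0,0.8],"turn": [0,0,0],"claw": 0},{"translation": [0,0,0],"turn": [0,0,0],"claw": 0}]'

```text
time: 22.83
tcp_pos: [0.599, 0.1822, 0.207]
tool_rot: [[0.926, 0.026, 0.376], [0.024, -1.0, 0.011], [0.376, -0.001, -0.926]]
wrist_force: [-0.1, 0.2, -2.8]
gripper_width: 0.3
grip_force: 49.6
```

step_arm --increments '[{"translation": [1.4,0,0.55],"turn": [0,0,0],"claw": 0},{"translation": [1.4,0,0.55],"turn": [0,0,0],"claw": 0},{"translation": [0,0,0],"turn": [0,0,0],"claw": 0}]'

```text
time: 23.08
tcp_pos: [0.6018, 0.1823, 0.2069]
tool_rot: [[0.926, 0.026, 0.376], [0.024, -1.0, 0.011], [0.376, -0.001, -0.927]]
wrist_force: [-3.0, 0.6, -0.8]
gripper_width: 0.289
grip_force: 49.9
```

step_arm --increments '[{"translation": [1.4,0,0.55],"turn": [0,0,0],"claw": 0},{"translation": [0,0,0],"turn": [0,0,0],"claw": 0}]'

```text
time: 23.25
tcp_pos: [0.603, 0.1824, 0.2067]
tool_rot: [[0.927, 0.026, 0.375], [0.024, -1.0, 0.011], [0.375, -0.001, -0.927]]
wrist_force: [-4.7, 1.4, 0.9]
gripper_width: 0.297
grip_force: 49.9
```

Contact with the closed end came at C about 0.603 m, where it was expected. I'll back off about 4 mm and lower.

step_arm --increments '[{"translation": [-3.9,0,-1.6],"turn": [0,0,0],"claw": 0},{"translation": [0,0,0],"turn": [0,0,0],"claw": 0},{"translation": [-1.1,0,2.8],"turn": [0,0,0],"claw": 0},{"translation": [-1.1,0,2.8],"turn": [0,0,0],"claw": 0},{"translation": [-1.1,0,2.8],"turn": [0,0,0],"claw": 0},{"translation": [0,0,0],"turn": [0,0,0],"claw": 0}]'

```text
time: 23.75
tcp_pos: [0.599, 0.182, 0.1971]
tool_rot: [[0.926, 0.026, 0.375], [0.024, -1.0, 0.01], [0.376, -0.001, -0.927]]
wrist_force: [-1.2, -0.6, -0.6]
gripper_width: 0.297
grip_force: 49.5
```

step_arm --increments '[{"translation": [-0.7,0,1.9],"turn": [0,0,0],"claw": 0},{"translation": [0,0,0],"turn": [0,0,0],"claw": 0}]'

```text
time: 23.92
tcp_pos: [0.5992, 0.1821, 0.1956]
tool_rot: [[0.926, 0.026, 0.376], [0.024, -1.0, 0.011], [0.376, -0.001, -0.927]]
wrist_force: [0.8, 0.5, -1.5]
gripper_width: 0.291
grip_force: 49.5
```

step_arm --increments '[{"translation": [-0.7,0,1.4],"turn": [0,0,0],"claw": 0},{"translation": [0,0,0],"turn": [0,0,0],"claw": 0}]'

```text
time: 24.08
tcp_pos: [0.5991, 0.1822, 0.1942]
tool_rot: [[0.926, 0.026, 0.376], [0.024, -1.0, 0.011], [0.376, -0.001, -0.927]]
wrist_force: [0.4, 0.4, -1.1]
gripper_width: 0.297
grip_force: 49.5
```

step_arm --increments '[{"translation": [-0.7,0,1.4],"turn": [0,0,0],"claw": 0},{"translation": [0,0,0],"turn": [0,0,0],"claw": 0}]'

```text
time: 24.25
tcp_pos: [0.5993, 0.1823, 0.1931]
tool_rot: [[0.926, 0.026, 0.377], [0.024, -1.0, 0.011], [0.377, -0.002, -0.926]]
wrist_force: [1.4, 0.7, -0.3]
gripper_width: 0.291
grip_force: 49.7
```

step_arm --increments '[{"translation": [-0.5,0,1.0],"turn": [0,0,0],"claw": 0},{"translation": [0,0,0],"turn": [0,0,0],"claw": 0}]'

```text
time: 24.42
tcp_pos: [0.5998, 0.1825, 0.193]
tool_rot: [[0.925, 0.026, 0.378], [0.023, -1.0, 0.012], [0.378, -0.002, -0.926]]
wrist_force: [-7.1, -0.4, 16.6]
gripper_width: 0.298
grip_force: 52.1
```

Seated at the expected height with 17 N of contact. Releasing.

step_arm --increments '[{"translation": [0.2,0,-0.6],"turn": [0,0,0],"claw": 0},{"translation": [0,0,0],"turn": [0,0,0],"claw": 45},{"translation": [0,0,0],"turn": [0,0,0],"claw": 55},{"translation": [0,0,0],"turn": [0,0,0],"claw": 60},{"translation": [0,0,0],"turn": [0,0,0],"claw": 60},{"translation": [0,0,0],"turn": [0,0,0],"claw": 60}]'

```text
time: 24.92
tcp_pos: [0.5988, 0.1822, 0.1922]
tool_rot: [[0.926, 0.026, 0.376], [0.024, -1.0, 0.011], [0.376, -0.001, -0.927]]
wrist_force: [-0.9, 0.5, 0.1]
gripper_width: 0.601
grip_force: 0.0
```

step_arm --increments '[{"translation": [0,0,-8],"turn": [0,0,0],"claw": 60},{"translation": [0,0,-12],"turn": [0,0,0],"claw": 60},{"translation": [0,0,-20],"turn": [0,0,0],"claw": 60},{"translation": [0,0,-25],"turn": [0,0,0],"claw": 60},{"translation": [0,0,-25],"turn": [0,0,0],"claw": 60},{"translation": [0,0,-25],"turn": [0,0,0],"claw": 60},{"translation": [0,0,-20],"turn": [0,0,0],"claw": 60},{"translation": [0,0,0],"turn": [0,0,0],"claw": 60}]'

```text
time: 25.58
tcp_pos: [0.5481, 0.181, 0.3222]
tool_rot: [[0.925, 0.026, 0.38], [0.022, -1.0, 0.015], [0.38, -0.005, -0.925]]
wrist_force: [0.4, 0.4, 0.4]
gripper_width: 0.597
grip_force: 0.0
```

```bash
python3 - <<'E'
from fit import *
s=observe();M={n:camera_model(n) for n in('wrist','scene','side')};I={n:capture(n) for n in M}
for n in I: cv2.imwrite(f'pics/f{n}.png',I[n][...,::-1])
print(s['time'],s['tcp_pos'],s['wrist_force'])
C=np.array([.600,.182,.125])
for sub in(('scene','side'),('side',),('scene',)): print(fit({n:I[n] for n in sub},M,C,1.5,0.,dl=15))
m=M['wrist'];g=cv2.medianBlur(cv2.cvtColor(I['wrist'],7),5)
print('pred button',proj('wrist',[.6,.182,.237],m),'if 8mm high',proj('wrist',[.6,.182,.245],m))
c=cv2.HoughCircles(g[80:340,200:450],cv2.HOUGH_GRADIENT,1.2,25,param1=80,param2=20,minRadius=12,maxRadius=45);print((c[0]+[200,80,0])[:6] if c is not None else None)
E
```

```text
25.5833 [0.5481 0.181  0.3222] [0.3503 0.3657 0.4171]
(array([ 0.5985,  0.1883,  0.1166, -5.6192]), np.float64(2.3594706058502197), np.float32(3.0930715))
(array([ 0.5974,  0.1757,  0.1235, -5.0265]), np.float64(1.1921820640563965), np.float32(1.7294574))
(array([ 0.5957,  0.1879,  0.1132, -8.5305]), np.float64(0.9674508571624756), np.float32(1.3636142))
pred button [332.48   221.0381] if 8mm high [332.5138 219.1655]
[[314.6  198.2   39.  ]
 [291.8  140.6   44.28]
 [414.2  144.2   25.68]
 [264.2  127.4   41.64]
 [347.   193.4   44.28]
 [332.6  134.6   39.  ]]
```

```bash
python3 - <<'E'
from ik import *
P=pip(-10.6,38);rel=P.T@(np.array([.5615,-.1634,.2603])-[.4928,-.1505,.105]);print(rel)
R5=np.array([[.944,-.185,-.273],[-.177,-.983,.052],[-.278,0,-.96]]);Rr=P.T@R5
Q=pip(1.5,0);p=np.array([.6,.182,.125])+Q@rel;R=Ro.from_matrix(Q@Rr).as_matrix();rows(p,R)
E
```

```text
[-0.0405 -0.      0.1654]
1 rows of [0.4, 0.1, 29.7] [-0.0013, -0.0047, -0.0001]
```

step_arm --increments '[{"translation": [0.2,0,15],"turn": [-0.0006,-0.0024,0],"claw": 60},{"translation": [0.2,0,14.7],"turn": [-0.0006,-0.0024,0],"claw": 60},{"translation": [0,0,0],"turn": [0,0,0],"claw": 60},{"translation": [0,0,0],"turn": [0,0,0],"claw": 60}]'

```text
time: 26.07
tcp_pos: [0.5593, 0.1805, 0.2891]
tool_rot: [[0.929, 0.025, 0.37], [0.024, -1.0, 0.008], [0.37, 0.002, -0.929]]
wrist_force: [0.5, -0.9, 0.1]
gripper_width: 0.604
grip_force: 0.0
```

```bash
python3 - <<'E'
from ik import *
s=observe();m=camera_model('wrist');im=capture('wrist');cv2.imwrite('pics/w6.png',im[...,::-1]);g=cv2.cvtColor(im,7);o=cv2.cvtColor(cv2.imread('pics/w5.png'),6)
print(s['tcp_pos'])
def tm(x0,x1,y0,y1):
    t=o[y0:y1,x0:x1];S=g[y0-40:y1+40,x0-40:x1+40];r=cv2.minMaxLoc(cv2.matchTemplate(S,t,cv2.TM_CCOEFF_NORMED));print((x0,x1,y0,y1),'score %.2f'%r[1],'shift',np.array(r[3])-40)
tm(305,357,206,258);tm(305,357,206,300);tm(300,362,255,300);tm(318,346,262,300)
C=np.array([.6,.182,.125])
for L in(-6,0,6):
    P=pip(1.5,L);print(L,'button',proj('wrist',C+P@[0,0,.112],m),'rest',proj('wrist',C+P@[-.036,0,.083],m))
E
```

```text
[0.5593 0.1805 0.2891]
(305, 357, 206, 258) score 0.55 shift [-40 -37]
(305, 357, 206, 300) score 0.49 shift [-40 -39]
(300, 362, 255, 300) score 0.42 shift [17 -2]
(318, 346, 262, 300) score 0.71 shift [33 22]
-6 button [330.4094 251.1405] rest [330.279  303.9172]
0 button [330.3733 230.5858] rest [330.2836 291.3704]
6 button [330.3261 210.5295] rest [330.2806 277.6901]
```

```bash
python3 - <<'E'
import cv2,numpy as np
g=cv2.imread('pics/w6.png',0);o=cv2.imread('pics/w5.png',0)
c1=cv2.Canny(o,40,100);c2=cv2.Canny(g,40,100);d=np.minimum(cv2.distanceTransform(255-c2,2,5),8)
for box in((300,362,205,262),(300,362,205,300),(300,362,262,305)):
    x0,x1,y0,y1=box;ys,xs=np.nonzero(c1[y0:y1,x0:x1]);ys+=y0;xs+=x0;L=[]
    for dy in range(-60,61):
        for dx in range(-40,41): L.append((d[np.clip(ys+dy,0,479),np.clip(xs+dx,0,639)].mean(),dx,dy))
    L.sort();print(box,len(xs),[(round(float(a),2),b,c) for a,b,c in L[:6]])
# brightness down the middle column, both pictures
for n,i in(('w5',o),('w6',g)): print(n,i[190:310:4,326:337].mean(1).round().astype(int).tolist())
for n,i in(('w5',o),('w6',g)): print(n,'row232',i[228:237,290:376:4].mean(0).round().astype(int).tolist(),'row255',i[253:258,290:376:4].mean(0).round().astype(int).tolist())
E
```

```text
(300, 362, 205, 262) 650 [(1.23, 0, 4), (1.24, -1, 33), (1.25, 0, 3), (1.25, 0, 34), (1.25, 0, 5), (1.25, 0, 33)]
(300, 362, 205, 300) 829 [(1.24, 0, 2), (1.26, 0, 3), (1.28, 0, 1), (1.29, 0, 4), (1.3, -1, 0), (1.3, -1, 2)]
(300, 362, 262, 305) 179 [(0.47, -3, 0), (0.57, -3, -1), (0.63, -3, 1), (0.67, -3, -2), (0.67, -3, -3), (0.69, -3, 2)]
w5 [50, 50, 47, 70, 72, 13, 65, 69, 74, 73, 74, 76, 75, 86, 94, 99, 165, 117, 105, 105, 107, 108, 108, 108, 108, 115, 146, 146, 146, 146]
w6 [126, 126, 127, 127, 128, 129, 100, 123, 126, 129, 130, 131, 133, 133, 96, 118, 159, 115, 118, 117, 119, 120, 120, 120, 117, 96, 108, 107, 107, 108]
w5 row232 [92, 90, 93, 74, 73, 85, 63, 74, 73, 74, 75, 75, 80, 103, 91, 81, 77, 82, 86, 74, 80, 102] row255 [176, 176, 175, 176, 177, 104, 146, 170, 172, 167, 157, 168, 173, 171, 147, 156, 177, 163, 176, 177, 177, 176]
w6 row232 [138, 148, 146, 137, 115, 91, 125, 129, 131, 131, 132, 130, 129, 110, 97, 115, 118, 125, 145, 141, 131, 118] row255 [171, 171, 161, 168, 115, 126, 118, 127, 125, 128, 134, 139, 134, 119, 124, 123, 123, 149, 172, 172, 171, 171]
```

In the wrist view the pipette lines up with the reference: the finger rest spans the same rows (258–286), and the button is shifted about 3 px, where a 6° lean would give 20 px. It hangs upright at the seat. I'll back the arm off and hand in.

step_arm --increments '[{"translation": [0,0,-25],"turn": [0,0,0],"claw": 60},{"translation": [0,0,-25],"turn": [0,0,0],"claw": 60},{"translation": [0,0,0],"turn": [0,0,0],"claw": 60},{"translation": [0,0,0],"turn": [0,0,0],"claw": 60},{"translation": [0,0,0],"turn": [0,0,0],"claw": 60},{"translation": [0,0,0],"turn": [0,0,0],"claw": 60}]'

```text
time: 26.62
tcp_pos: [0.5409, 0.1804, 0.3359]
tool_rot: [[0.928, 0.025, 0.371], [0.024, -1.0, 0.009], [0.371, 0.0, -0.929]]
wrist_force: [1.1, 0.0, 0.4]
gripper_width: 0.603
grip_force: 0.0
```

```bash
python3 - <<'E'
from rig import *
s=observe();print(s['time'],s['wrist_force'],s['grip_force']);print(finish_job())
E
```

```text
26.6167 [1.12042784 0.0327215  0.44315628] 0.0
the job is handed in; nothing more can be done
None
```

I turned the stand's empty hook to face the robot's side, hung the eight-channel pipette upright in it and released it, then handed the job in at 26.6 s. The hand-in returned no verdict; my last wrist picture put the pipette upright at the seat, but I did not re-check the three single pipettes or the bystanders at the end.

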